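# Crack-check a cylinder sleeve with a right-angle probe

## Task

Lay the upright steel sleeve on its side in the green V-cradle and let go of it. Then take the orange right-angle probe and press its spring-loaded tip lightly, until the tip is visibly pushed in, first on the blue disc of the aluminium reference block, then on the sleeve's red band, then on its yellow band. Finally lay the probe back level in both forks of its blue rest; set things down gently without dropping them, do not ram the probe, and leave everything else on the bench where it stands.

Things in the scene. Friction and masses are not known exactly. Their poses are not given: they have to be found in the camera images.
- sleeve: Steel sleeve, closed cylinder 44 mm diameter, 130 mm long, about 0.6 kg, starts standing upright on the bench. Origin at the centre of the end face near the red band, z axis along the sleeve to the yellow end. Painted all round: red band z = 10 to 30 mm, yellow band z = 100 to 120 mm; grip the bare steel between. May lie in the cradle either way round.
- sleeve_mid (a point): Point on the sleeve's axis at mid length (65 mm from either end).
- sleeve_red (a point): Point on the sleeve's axis in the middle of the red band; the surface to touch is 22 mm from it.
- sleeve_yellow (a point): Point on the sleeve's axis in the middle of the yellow band; the surface to touch is 22 mm from it.
- cradle: Green cradle fixed to the bench: base plate 110 (x) by 90 (y) by 12 mm with two upright 90-degree vees, each 16 mm thick and 60 mm wide, at x = -42 and +42 mm, leaving a 68 mm gap for the fingers. Vee arms rise to 74 mm above the bench. Origin on the bench under its centre; the sleeve lies along its x axis.
- cradle_seat (a point): Where the middle of the sleeve's axis lies when the sleeve is seated in both vees: 75 mm above the bench over the cradle's origin.
- probe: Right-angle probe, 0.23 kg: orange handle 150 (x) by 24 (y) by 26 mm (z from 0 to 26 mm), origin at the centre of its underside; at x = +63 mm a black round nose (20 mm diameter) goes down to z = -40 mm, and a brass spring tip (9 mm diameter) on to z = -56 mm. Balance point near x = +10 mm. Starts lying level in the rest.
- probe_tip (a point): End of the brass spring tip, the point that touches.
- plunger (a joint): How far the spring tip is pushed into the nose: 0 m out, 0.010 m fully in. Starts to move at about 1.5 N and needs about 3.5 N at 6 mm.
- rest: Blue probe rest fixed to the bench: dark base plate 120 (x) by 80 (y) by 12 mm with two forks, each 12 mm thick, at x = -42 and +42 mm (72 mm gap for the fingers). Fork floors 85 mm above the bench, slots 34 mm wide with flared cheeks up to 111 mm. Origin on the bench under its centre; the handle lies along its x axis, nose outside the forks at either end.
- rest_seat (a point): Where the probe's origin lies when it is in the rest: 85 mm above the bench over the rest's origin.
- block: Aluminium reference block fixed to the bench, 70 by 70 by 40 mm high, with a blue disc 24 mm in diameter in the middle of its top. Origin on the bench under its centre.
- block_mark (a point): Centre of the blue disc, on top of the block, 40 mm above the bench.
- spray: Bystander: yellow oil bottle with a black cap, upright, 64 mm diameter, 190 mm high. Origin at the centre of its underside, like those below.
- tin: Bystander: red tin, 72 mm diameter, 60 mm high.
- tumbler: Bystander: open steel tumbler, 72 mm diameter, 150 mm high.
- grease: Bystander: white grease jar, 60 mm diameter, 70 mm high.
- bolt: Bystander: big brass-coloured bolt standing on its head, head 40 mm across, shank 20 mm, 100 mm high.
- can: Bystander: open steel can, 100 mm diameter, 120 mm high.
- wrench: Bystander: wrench 190 mm long, lying flat along its x axis at the back of the bench.
Things that resemble listed ones, but are neither listed nor needed, are in the scene too. Leave any pink or purple look-alike of the cradle alone.

How it is judged:
By the outcome, as a careful person would: the job done as asked, in the order asked, and still so for the second after the job is handed in, with the robot touching nothing.
It also fails if it takes over 72 s, if anything falls off the work surface, if the arm or the gripper's body presses on something with over 40 N, if the wrist force passes 120 N, or if a joint passes its speed limit or range.

## Robot

A 6-joint arm with a two-finger parallel gripper is mounted at the origin on the work surface. World frame = base frame: x ahead of the robot, y to its left, z up, the work surface at z = 0. Lengths are in m, angles in rad, forces in N, time in s.
With the tool pointing down it reaches from about 0.35 to 0.775 m from the base axis. Payload 7.3 kg.
Tool frame: the origin (TCP) lies midway between the tips of the shut fingers; the grasp point (between the pads) lies 19 mm behind it (robot.grip_depth is the z of the grasp point in the tool frame, in m); z points along the fingers, y is the line along which they close (so a half turn about z gives the same grasp; the last joint's range is limited). The gripper opens to 92 mm and grips with 3 to 60 N. Pads are 19 mm wide; open, the fingers measure 130 mm over their backs; the gripper's body (75 mm by 190 mm) begins 47 mm behind the grasp point.
Start: joints at [1.042, 0.342, 1.524, -0, 1.275, -0.146], TCP at [0.196, 0.487, 0.227] pointing down, gripper open.
Joint ranges: [-2.53, 2.53], [-0.77, 2.02], [0.04, 2.7], [-1, 4.14], [0.28, 2.66], [-3.11, 3.11]. Speed limits (rad/s): [2.57, 2.57, 3.14, 3.14, 3.14, 3.14].

## Interface

Orientations are given as [roll, pitch, yaw] about the fixed x, y, z axes, in that order (R = Rz(yaw) Ry(pitch) Rx(roll)).
In Python, from cell import robot, viewer gives the robot as it stands.
- The arm moves only by the tool step_arm, never from a script. Its argument "increments" is a list of rows, each an object with "delta_pos": the shift along the tool's x, y, z in cm, a list of three; "dr": the turn, a rotation vector about the tool's x, y, z in degrees, a list of three; "fingers": the closure, from -1 (fully open) to 1 (shut), so that 0 is half open. In form: [{"delta_pos": [tx, ty, tz], "dr": [wx, wy, wz], "fingers": fingers}, ...]. A call has exactly 5 rows; each row is the pose to reach, as a shift and turn from the pose commanded when the call began, along the tool's axes at that moment; what a row does not reach only later rows make up. A row lasts 1/8 s, in which the tool goes at most 62.5 mm and 10.7 degrees, less where a joint would pass 70% of its speed; a pose out of reach is approached as far as the arm can. A call with a gripper value outside its range is refused whole. The fingers move at their own pace and stop on an object; "newtons" is the grip in N (left out, the last holds). Time passes only in rows, so rows that repeat a pose let the fingers close, or fill a call up. It gives the time, the measured TCP pose, the force, the opening and the grip force at its end, in the units of the state.
- robot.observe(): the state, without advancing time (a new reading comes with each control period).
- viewer.read_camera(name): name is "scene" or "top" or "wrist"; returns the picture (384x512x3 uint8, red, green, blue); there is no depth.
- viewer.camera_params(name): a dict with "K" (3x3 intrinsics, pixels), "T" (4x4, takes a point from camera to world coordinates). Camera axes: x right, y down, z forward; pixel columns grow to the right and rows downward; lengths in m; the calibration is good to about 2 mm. A picture is of the moment at which its call begins: read the wrist's pose just before it. camera_params takes no time and is no camera call; for the wrist camera it gives the pose at the moment of the call.
- robot.hand_in(): hands the job in; it is judged then, once.
The state is a dict: "time": time; "qpos": joint angles; "qvel": joint speeds; "joint_efforts": joint torques, N m; "tool_pos": TCP position; "tool_rot": TCP orientation; "contact_force": force on the tool from outside, world axes, zero at the start; "torque": the same for the moment, N m; "opening": finger opening in m; "grip_force": force on a finger pad.
Only numpy, scipy, OpenCV 4.12 (cv2) and the standard library are available. Lean on these libraries where they do the work, as an engineer would, in place of code of your own. Each camera call takes 0.05 s, during which the arm holds its last target. There are 200 camera calls.

## Working session

There is one attempt and no reset: what is moved stays moved. The work goes in short steps, Python scripts to look and compute and a tool call to move; the robot and the scene stay as the last step left them, time stands still between calls to the robot, and variables do not carry over. Pictures are saved under pics/ and viewed, at most 10 in all, crops included, and the job is handed in when it is done.

Besides the shell and the picture viewer there is one more tool, called in YAML: its name, and indented under it one key for each argument. step_arm: Moves the arm, as the interface text tells. Its arguments: {"type":"object","properties":{"increments":{"type":"array"},"newtons":{"type":"number"}},"required":["increments"]}

```bash
mkdir -p pics; ls
python3 - <<'E'
from cell import robot, viewer
import cv2, numpy as np
s=robot.observe(); print({k:np.round(v,3).tolist() for k,v in s.items()}, robot.grip_depth)
for n in ("scene","top"):
    im=viewer.read_camera(n); cv2.imwrite(f"pics/{n}0.png",im[...,::-1]); p=viewer.camera_params(n); print(n,np.round(p["K"],1).tolist(),np.round(p["T"],3).tolist())
E
```

```text
pics
{'time': 0.0, 'qpos': [1.042, 0.343, 1.525, 0.0, 1.275, -0.146], 'qvel': [0.002, -0.0, -0.0, -0.001, -0.003, 0.0], 'joint_efforts': [0.001, -43.126, -24.423, 0.072, 0.056, -0.0], 'tool_pos': [0.196, 0.487, 0.226], 'tool_rot': [-3.14, -0.0, 2.759], 'contact_force': [-0.419, 0.102, -0.12], 'torque': [0.039, 0.0, 0.028], 'grip_force': 0.0, 'opening': 0.092} -0.0188
scene [[437.2, 0.0, 263.0], [0.0, 437.2, 191.3], [0.0, 0.0, 1.0]] [[-0.547, 0.52, -0.656, 1.278], [0.837, 0.332, -0.434, 0.435], [-0.008, -0.787, -0.617, 0.814], [0.0, 0.0, 0.0, 1.0]]
top [[354.4, 0.0, 253.3], [0.0, 354.4, 196.1], [0.0, 0.0, 1.0]] [[-0.001, -0.99, 0.139, 0.366], [-1.0, 0.002, 0.009, -0.058], [-0.009, -0.139, -0.99, 1.225], [0.0, 0.0, 0.0, 1.0]]
```

View pics/scene0.png

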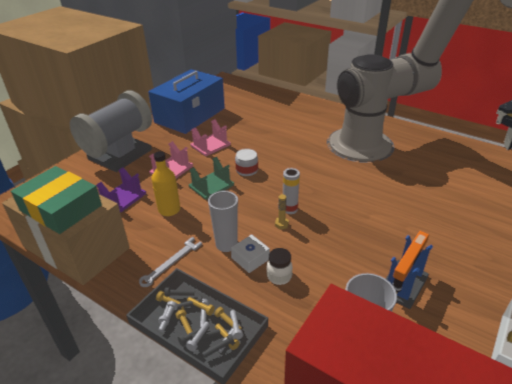

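View pics/top0.png

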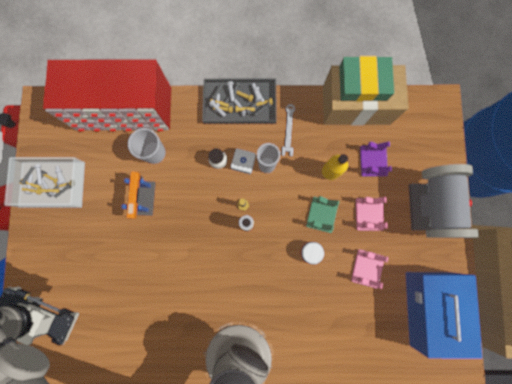

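The pictures show the sleeve at top (246,222) with the bolt at (243,204). The cradle is at (323,213), the rest with the probe at (138,197), and the block at (243,160) between the grease jar and the tumbler.

```bash
cat > h.py <<'E'
from cell import robot, viewer
import cv2, numpy as np
from scipy.spatial.transform import Rotation as Ro
def ray(P,uv,z):
    K,T=np.array(P["K"]),np.array(P["T"]); d=T[:3,:3]@np.linalg.solve(K,[uv[0],uv[1],1]); o=T[:3,3]
    return o+d*(z-o[2])/d[2]
def two(P1,u1,P2,u2):
    A=[];b=[]
    for P,u in((P1,u1),(P2,u2)):
        K,T=np.array(P["K"]),np.array(P["T"]); d=T[:3,:3]@np.linalg.solve(K,[u[0],u[1],1]); d/=np.linalg.norm(d)
        M=np.eye(3)-np.outer(d,d); A.append(M); b.append(M@T[:3,3])
    return np.linalg.lstsq(np.vstack(A),np.hstack(b),rcond=None)[0]
def blobs(im,lo,hi,amin=8):
    h=cv2.cvtColor(im,cv2.COLOR_RGB2HSV); m=cv2.inRange(h,np.array(lo),np.array(hi))
    n,l,s,c=cv2.connectedComponentsWithStats(m)
    return [(s[i,4],np.round(c[i],1),s[i,:4],l==i) for i in range(1,n) if s[i,4]>=amin]
E
python3 - <<'E'
from h import *
im=cv2.imread("pics/top0.png")[...,::-1]; P=viewer.camera_params("top")
g=lambda u,z: np.round(ray(P,u,z),3)[:2].tolist()
for n,lo,hi,z in (("green",(65,60,40),(90,255,255),.04),("orange",(5,170,150),(15,255,255),.111),("blue",(105,120,60),(125,255,255),.04)):
    for a,c,b,m in blobs(im,lo,hi,6):
        pts=np.argwhere(m)[:,::-1].astype(np.float32); r=cv2.minAreaRect(pts)
        print(n,a,c,b,g(c,z),"rect",[g(p,z) for p in cv2.boxPoints(r)])
for n,u,z in (("sleeve",(246,222),.13),("bolt",(242.5,203),.1),("block",(243,160.5),.04),("tumbler",(268,152),.15),("grease",(217,156),.07),("tin/jar white",(313,253),.06),("spray",(341,159),.19),("can",(145,140),.12)): print(n,g(u,z))
a=cv2.imread("pics/top0.png")[130:275,110:400]; cv2.imwrite("pics/topc.png",cv2.resize(a,None,fx=2.7,fy=2.7,interpolation=cv2.INTER_CUBIC))
E
```

```text
green 711 [350.2  77.5] [341  57  19  43] [0.954, -0.39] rect [[1.032, -0.36], [1.031, -0.424], [0.874, -0.418], [0.875, -0.355]]
green 568 [385.   77.2] [377  57  17  43] [0.955, -0.513] rect [[0.874, -0.48], [1.032, -0.492], [1.03, -0.548], [0.873, -0.536]]
green 657 [321.9 214. ] [307 197  31  35] [0.471, -0.277] rect [[0.433, -0.224], [0.535, -0.251], [0.514, -0.334], [0.413, -0.305]]
orange 202 [133.1 194.4] [126 171  14  48] [0.528, 0.335] rect [[0.453, 0.354], [0.605, 0.347], [0.601, 0.315], [0.45, 0.323]]
blue 3844 [490.6 148.9] [465  93  47 104] [0.693, -0.859] rect [[0.895, -0.789], [0.894, -0.948], [0.531, -0.912], [0.531, -0.758]]
blue 10 [126.4 180.4] [125 179   4   4] [0.587, 0.385] rect [[0.586, 0.391], [0.593, 0.385], [0.586, 0.378], [0.579, 0.384]]
blue 26 [144.3 183.2] [141 180   9   7] [0.577, 0.323] rect [[0.581, 0.339], [0.589, 0.334], [0.571, 0.306], [0.563, 0.312]]
blue 8 [123.9 206.1] [123 205   3   3] [0.499, 0.389] rect [[0.502, 0.392], [0.502, 0.385], [0.495, 0.385], [0.496, 0.392]]
blue 24 [142.2 208.2] [139 206   9   5] [0.491, 0.327] rect [[0.489, 0.339], [0.499, 0.338], [0.495, 0.31], [0.484, 0.311]]
blue 134 [  1.5 275.1] [  0 259   5  38] [0.271, 0.782] rect [[0.323, 0.792], [0.323, 0.779], [0.204, 0.767], [0.204, 0.78]]
blue 4586 [448.1 315.8] [409 274  72  84] [0.143, -0.672] rect [[0.274, -0.555], [0.274, -0.786], [0.018, -0.763], [0.017, -0.54]]
blue 9 [419.7 345.3] [418 343   4   6] [0.053, -0.576] rect [[0.06, -0.571], [0.06, -0.58], [0.044, -0.579], [0.044, -0.57]]
sleeve [0.439, -0.026]
bolt [0.501, -0.014]
block [0.655, -0.012]
tumbler [0.655, -0.094]
grease [0.663, 0.074]
tin/jar white [0.343, -0.241]
spray [0.622, -0.311]
can [0.704, 0.301]
```

View pics/topc.png

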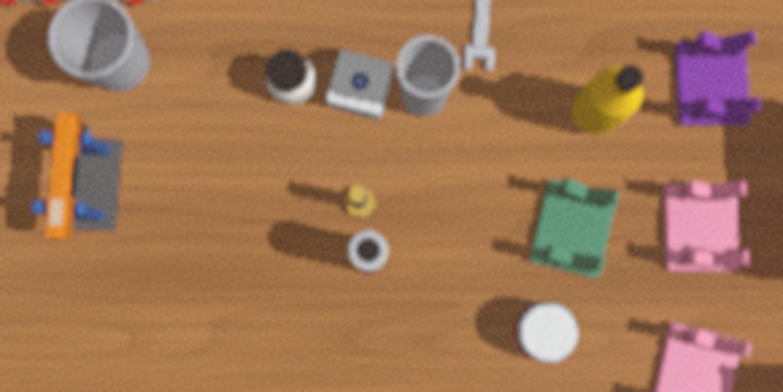

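The crop confirms these positions. The cradle's vees lie along roughly x at yaw −15°, and the bolt stands 6 cm beyond the sleeve. I'll move towards it and log joint data on the way to fit the kinematics.

step_arm:
  increments:
    - {"delta_pos": [-4.8, -3.1, -2.2], "dr": [0, 0, 0], "fingers": -1}
    - {"delta_pos": [-9.6, -6.2, -4.4], "dr": [0, 0, 0], "fingers": -1}
    - {"delta_pos": [-14.4, -9.3, -6.6], "dr": [0, 0, 0], "fingers": -1}
    - {"delta_pos": [-19.2, -12.4, -8.8], "dr": [0, 0, 0], "fingers": -1}
    - {"delta_pos": [-24, -15.5, -11], "dr": [0, 0, 0], "fingers": -1}

```text
time: 0.72
tool_pos: [0.3614, 0.2519, 0.3373]
tool_rot: [-3.142, -0.0, 2.759]
contact_force: [0.6, -0.1, -0.1]
opening: 0.0917
grip_force: 0.0
```

```bash
cat >> h.py <<'E'
import json
def st(log=True):
    s=robot.observe()
    if log: open("log.jsonl","a").write(json.dumps([np.array(s[k]).tolist() for k in("qpos","tool_pos","tool_rot")])+"\n")
    return s
def pose(s=None):
    s=s or st(); return np.array(s["tool_pos"]), Ro.from_euler("xyz",s["tool_rot"]).as_matrix()
def Rt(z,y):
    z=np.array(z,float)/np.linalg.norm(z); y=np.array(y,float); y-=z*(y@z); y/=np.linalg.norm(y); return np.c_[np.cross(y,z),y,z]
def delta(p,R):
    p0,R0=pose(); d=R0.T@(np.array(p)-p0)*100; w=np.degrees(Ro.from_matrix(R0.T@R).as_rotvec())
    print("delta cm",np.round(d,2),"n",round(np.linalg.norm(d),1),"dr",np.round(w,1),"n",round(np.linalg.norm(w),1))
E
cat > kin.py <<'E'
import json,numpy as np
E
python3 - <<'E'
from h import *
p,R=pose(); print(p,robot.observe()["qpos"])
T=np.array(viewer.camera_params("wrist")["T"]); print("K",viewer.camera_params("wrist")["K"][0]); print("cam in tool",np.round(R.T@(T[:3,3]-p),3),np.round(R.T@T[:3,:3],3))
delta([.36,-.13,.36],Rt([0,0,-1],[0,1,0]))
E
```

```text
[0.36137994 0.25191855 0.33725553] [ 4.34399844e-01  1.14844471e-01  1.51927696e+00  8.98135180e-05
  1.50766963e+00 -7.53813964e-01]
K [303.94101734   0.         256.71903048]
cam in tool [ 0.069  0.    -0.159] [[ 0.    -0.967 -0.253]
 [ 1.     0.    -0.   ]
 [ 0.    -0.253  0.967]]
delta cm [-14.13 -35.48  -2.27] n 38.3 dr [ -0.   -0.  -21.9] n 21.9
```

step_arm:
  increments:
    - {"delta_pos": [-2.2, -5.6, -0.5], "dr": [0, 0, -4.4], "fingers": -1}
    - {"delta_pos": [-4.4, -11.2, -1.0], "dr": [0, 0, -8.8], "fingers": -1}
    - {"delta_pos": [-6.6, -16.8, -1.5], "dr": [0, 0, -13.2], "fingers": -1}
    - {"delta_pos": [-8.8, -22.4, -2], "dr": [0, 0, -17.6], "fingers": -1}
    - {"delta_pos": [-11, -28, -2.3], "dr": [0, 0, -22], "fingers": -1}

```text
time: 1.35
tool_pos: [0.3578, -0.049, 0.3599]
tool_rot: [3.142, 0.001, -3.138]
contact_force: [0.9, -0.3, -0.1]
opening: 0.0916
grip_force: 0.0
```

Run:
```python
from h import *
s=st(); print(s["qpos"],s["tool_pos"])
P=viewer.camera_params("wrist"); im=viewer.read_camera("wrist"); cv2.imwrite("pics/w1.png",im[...,::-1])
np.save("pics/w1.npy",np.array(P["T"])); np.save("pics/K.npy",P["K"])
# kin fit
D=[json.loads(l) for l in open("log.jsonl")]+[[[1.042,.343,1.525,0,1.275,-.146],[.196,.487,.226],[0,0,0]]]
A=[];b=[]
for q,p,_ in D:
    r=np.hypot(p[0],p[1]); a=q[1];c=q[1]+q[2];e=c+q[4]
    A+= [[np.sin(a),np.sin(c),0],[np.cos(a),np.cos(c),1]]; b+=[r,p[2]]
x,res,_,_=np.linalg.lstsq(np.array(A),np.array(b),rcond=None); print(x,res)
```

```text
[-3.49509650e-01 -5.20905916e-02  1.63328669e+00  2.44508640e-04
  1.55980568e+00 -1.92422201e+00] [ 0.3577786  -0.04900151  0.35988728]
[ 0.46413635  0.38676978 -0.09903201] [8.57921274e-06]
```

View pics/w1.png

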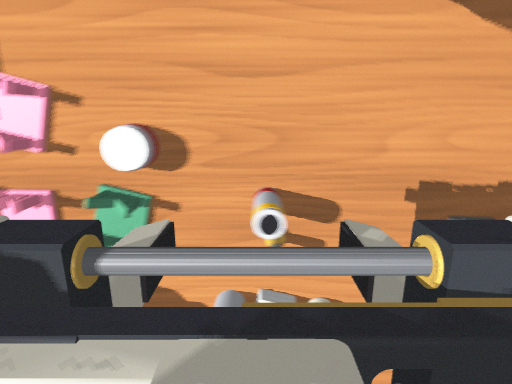

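The wrist view shows the sleeve top at (269,224), yellow end up, and the cradle at (120,212); the gripper hides the lower half. Next I tilt the tool to identify the wrist geometry.

step_arm:
  increments:
    - {"delta_pos": [0, 0, 0], "dr": [0, -8, 0], "fingers": -1}
    - {"delta_pos": [0, 0, 0], "dr": [0, -16, 0], "fingers": -1}
    - {"delta_pos": [0, 0, 0], "dr": [0, -24, 0], "fingers": -1}
    - {"delta_pos": [0, 0, 0], "dr": [0, -32, 0], "fingers": -1}
    - {"delta_pos": [0, 0, 0], "dr": [0, -40, 0], "fingers": -1}

```text
time: 2.02
tool_pos: [0.3582, -0.0465, 0.3598]
tool_rot: [-3.141, 0.703, -3.139]
contact_force: [-0.8, -0.4, -0.3]
opening: 0.0923
grip_force: 0.0
```

```bash
cat > kin.py <<'E'
import json,numpy as np,os
from scipy.spatial.transform import Rotation as Ro
from scipy.optimize import least_squares
D=[json.loads(l) for l in open("log.jsonl")]+[[[1.042,.343,1.525,0,1.275,-.146],[.196,.487,.2265],[-3.1416,0,2.759]]]
def fk(q,x):
    h,a,L1,L2,L3,off,c6=x; E=Ro.from_euler
    R=E("z",q[0]); p=R.apply([a,off,h]); R=R*E("y",q[1]); p=p+R.apply([0,0,L1]); R=R*E("y",q[2]); p=p+R.apply([0,0,L2]); R=R*E("z",q[3])*E("y",q[4]); w=p; p=p+R.apply([0,0,L3]); return p,R*E("z",q[5]+c6),w
def err(x,D=D):
    o=[]
    for q,p,r in D:
        P,R,_=fk(q,x); o+=list((P-p)*10)+list((R.inv()*Ro.from_euler("xyz",r)).as_rotvec())
    return np.array(o)
X=min((least_squares(err,[.3,0,.45,.39,.3,.0765,c]) for c in(0,1.57,3.1,-1.57)),key=lambda s:s.cost)
X,cost=X.x,X.cost
lo=np.array([-2.53,-.77,.04,-1,.28,-3.11]);hi=np.array([2.53,2.02,2.7,4.14,2.66,3.11])
def ik(p,R,q0):
    f=lambda q:np.r_[(fk(q,X)[0]-p)*10,(fk(q,X)[1].inv()*Ro.from_matrix(R)).as_rotvec()]
    s=least_squares(f,np.clip(q0,lo+1e-3,hi-1e-3),bounds=(lo,hi)); return s.x,np.abs(s.fun).max()
E
python3 - <<'E'
from h import *
s=st(); print(np.round(s["qpos"],3),s["tool_pos"],s["tool_rot"])
import kin; print(np.round(kin.X,4),kin.cost,np.abs(kin.err(kin.X)).max())
PT={"K":np.load("pics/K.npy"),"T":np.load("pics/w1.npy")}
S=ray(PT,(269,224),.13);print("sleeve",S)
S=[.44,-.026,0]
for az in (-90,-60,-45,-30,0,30,45,60,90,180):
  for t,gz in ((15,.065),(30,.07),(45,.08)):
    c,sn=np.cos(np.radians(az)),np.sin(np.radians(az)); tr=np.radians(t)
    d=np.array([c*np.cos(tr),sn*np.cos(tr),-np.sin(tr)])
    out=[]
    for yy in (1,-1):
      R=Rt(d,np.array([-sn,c,0])*yy)
      p=np.array([S[0],S[1],gz])+.0188*d
      for q4 in(0,1.57,3.1):
        q,e=kin.ik(p,R,[0,.5,1.8,q4,1.2,0])
        if e<.01: out.append((yy,np.round(q,2).tolist(),np.round(kin.fk(q,kin.X)[2],2).tolist()))
    if out: print(az,t,out[0],len(out))
E
```

```text
[-0.796 -0.486  2.114  0.561  1.053 -2.537] [ 0.3581992  -0.04649187  0.35976624] [-3.14054155  0.70291237 -3.13900805]
[ 1.8410e-01 -9.0000e-04  4.9150e-01  3.7680e-01  3.1100e-01  7.7100e-02
  1.5708e+00] 0.002902102137077065 0.044802834981227946
sleeve [ 0.43701124 -0.03135308  0.13      ]
-90 45 (1, [0.23, 0.56, 1.99, -0.92, 1.05, 0.9], [0.44, 0.18, 0.29]) 3
-30 15 (1, [0.19, 0.95, 2.7, 3.84, 1.7, 1.9], [0.2, 0.12, 0.14]) 5
-30 30 (1, [0.1, 0.6, 2.67, 3.73, 1.15, 1.65], [0.22, 0.1, 0.22]) 4
-30 45 (1, [0.0, 0.33, 2.54, 3.87, 0.56, 1.31], [0.26, 0.08, 0.29]) 3
0 45 (1, [-0.45, 0.29, 2.63, 2.57, 0.6, 1.74], [0.23, -0.03, 0.29]) 4
30 15 (1, [-1.01, 0.89, 2.62, 1.7, 1.34, 1.19], [0.2, -0.17, 0.14]) 5
30 30 (1, [-0.9, 0.59, 2.59, 1.75, 1.05, 1.52], [0.22, -0.15, 0.22]) 5
30 45 (1, [-0.73, 0.35, 2.49, 1.57, 0.74, 2.01], [0.26, -0.13, 0.29]) 5
45 15 (1, [-0.99, 0.83, 2.42, 1.4, 1.29, 1.46], [0.24, -0.23, 0.14]) 5
45 30 (1, [-0.9, 0.6, 2.42, 1.39, 1.07, 1.71], [0.26, -0.2, 0.22]) 5
45 45 (1, [-0.76, 0.4, 2.36, 1.24, 0.85, 2.09], [0.29, -0.17, 0.29]) 5
60 15 (1, [-0.93, 0.83, 2.22, 1.15, 1.35, 1.66], [0.3, -0.27, 0.14]) 5
60 30 (1, [-0.86, 0.64, 2.24, 1.11, 1.15, 1.85], [0.31, -0.25, 0.22]) 5
60 45 (1, [-0.74, 0.46, 2.22, 0.99, 0.97, 2.13], [0.34, -0.2, 0.29]) 5
90 15 (1, [-0.76, 0.9, 1.84, 0.78, 1.59, 1.86], [0.44, -0.31, 0.14]) 6
90 30 (1, [-0.71, 0.74, 1.89, 0.73, 1.41, 1.95], [0.44, -0.28, 0.22]) 6
90 45 (1, [-0.64, 0.59, 1.93, 0.64, 1.24, 2.09], [0.44, -0.23, 0.29]) 6
180 15 (1, [-0.14, 1.12, 1.19, -0.16, 2.12, 1.45], [0.72, -0.03, 0.14]) 5
180 30 (1, [-0.15, 0.97, 1.31, -0.14, 1.9, 1.45], [0.69, -0.03, 0.22]) 5
180 45 (1, [-0.16, 0.8, 1.46, -0.11, 1.66, 1.45], [0.65, -0.03, 0.29]) 5
```

step_arm:
  increments:
    - {"delta_pos": [-3.4, -2.5, 2.9], "dr": [0, 10, 0], "fingers": -1}
    - {"delta_pos": [-6.8, -5, 5.8], "dr": [0, 20, 0], "fingers": -1}
    - {"delta_pos": [-10.2, -7.5, 8.7], "dr": [0, 30, 0], "fingers": -1}
    - {"delta_pos": [-13.7, -10, 11.6], "dr": [0, 40.2, 0], "fingers": -1}
    - {"delta_pos": [-13.7, -10, 11.6], "dr": [0, 40.2, 0], "fingers": -1}

```text
time: 2.65
tool_pos: [0.5431, -0.1486, 0.3496]
tool_rot: [3.136, -0.018, -3.14]
contact_force: [-0.6, 0.0, -1.1]
opening: 0.0916
grip_force: 0.0
```

Run:
```python
from h import *
s=st(); print(np.round(s["qpos"],3),s["tool_pos"],s["tool_rot"])
P=viewer.camera_params("wrist"); im=viewer.read_camera("wrist"); cv2.imwrite("pics/w2.png",im[...,::-1])
np.save("pics/w2.npy",np.array(P["T"]))
```

```text
[-0.402  0.369  1.152 -0.002  1.64  -1.974] [ 0.54306402 -0.14864221  0.34957867] [ 3.13618656 -0.01815641 -3.14030946]
```

View pics/w2.png

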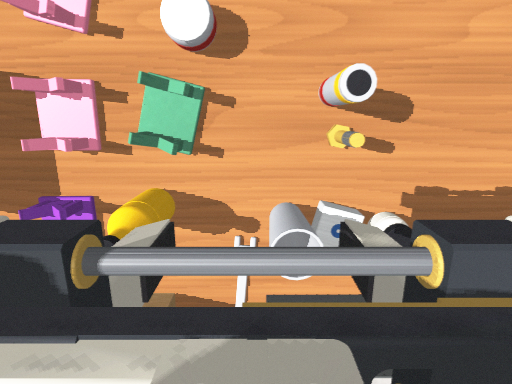

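The wrist view shows the cradle at (168,113), the sleeve top at (357,83), the bolt at (347,137), and the disc at (337,231) between tumbler and grease. I'll enlarge the cradle and sleeve to get corners.

Run:
```python
import cv2,numpy as np
i=cv2.imread("pics/w2.png")
a=cv2.resize(i[60:165,120:220],None,fx=4,fy=4,interpolation=cv2.INTER_CUBIC); b=cv2.resize(i[60:165,310:400],None,fx=4,fy=4,interpolation=cv2.INTER_CUBIC)
cv2.imwrite("pics/w2c.png",np.hstack([a,b]))
```

```text
(no output)
```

View pics/w2c.png

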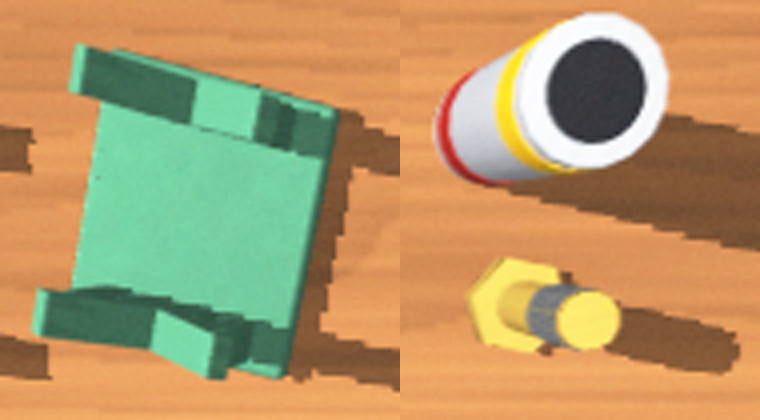

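Run:
```python
from h import *
PT={"K":np.load("pics/K.npy"),"T":np.load("pics/w2.npy")}
f=lambda cx,cy,z: ray(PT,(120+cx/4-.125,60+cy/4-.125),z)
a,b=f(336,107,.012),f(283,376,.012); print("plate R",a,b,np.linalg.norm(a-b))
c,d=f(75,68,.074),f(37,312,.074); print("tips",c,d,np.linalg.norm(c-d))
y1=np.arctan2(*(b-a)[1::-1]);y2=np.arctan2(*(d-c)[1::-1]); print("yaw",np.degrees([y1,y2]))
y=(y1+y2)/2; u=np.array([np.cos(y),np.sin(y)]); n=np.array([-u[1],u[0]])
print("centre from tips",(c+d)[:2]/2+30*n/1000,"from plate",(a+b)[:2]/2-.045*n)
S=ray(PT,(358.6,82.4),.13); print("sleeve",S)
print("bolt top",ray(PT,(310+(588-400)/4,60+320/4),.1))
print("disc",ray(PT,(337,231),.04))
g=ray(PT,(188,20),.06);print("tin",g)
```

```text
plate R [ 0.43069371 -0.22846876  0.012     ] [ 0.53508462 -0.25423317  0.012     ] 0.10752332971308048
tips [ 0.4242109  -0.30600248  0.074     ] [ 0.5054271  -0.32669853  0.074     ] 0.08381168229592957
yaw [-13.86393532 -14.29622295]
centre from tips [ 0.47211733 -0.2872518 ] from plate [ 0.47194166 -0.28499902]
sleeve [ 0.43672307 -0.02629587  0.13      ]
bolt top [ 0.50625091 -0.01288996  0.1       ]
disc [ 0.65836776 -0.01419173  0.04      ]
tin [ 0.35062062 -0.23866169  0.06      ]
```

```bash
cat >> h.py <<'E'
def path(p1,R1,q,n=10,p0=None,R0=None):
    import kin
    from scipy.spatial.transform import Slerp
    if p0 is None: p0,_,_=kin.fk(q,kin.X); R0=kin.fk(q,kin.X)[1].as_matrix()
    S=Slerp([0,1],Ro.from_matrix([R0,R1])); me=0
    for k in np.linspace(0,1,n+1)[1:]:
        q,e=kin.ik(p0+(np.array(p1)-p0)*k,S(k).as_matrix(),q); me=max(me,e)
    return q,me
E
python3 - <<'E'
from h import *
import kin; print(np.abs(kin.err(kin.X)).max(),np.round(kin.X,3))
q0=np.array(robot.observe()["qpos"])
t=np.radians(25); G=np.array([.437,-.027,.075])
u=np.array([np.cos(np.radians(-14)),np.sin(np.radians(-14)),0])
for az in(30,45,60,75,90):
  for yy in(-1,1):
    c,s=np.cos(np.radians(az)),np.sin(np.radians(az)); d=np.array([c*np.cos(t),s*np.cos(t),-np.sin(t)])
    R=Rt(d,np.array([-s,c,0])*yy); p=G+.0188*d
    pre=p-.1*d; pre[2]+=.1
    q1,e1=path(pre,R,q0); q2,e2=path(p,R,q1)
    ys=R.T@[0,0,1]   # yellow dir in tool
    o=[]
    for sg in(1,-1):
        yd=u*sg; zt=-np.sin(t)*yd+np.cos(t)*np.array([0,0,-1]); xs=np.sign((R.T@[0,0,1])[0])
        Rp=Rt(zt,np.cross(zt,xs*yd)); Rp=Rt(zt,np.cross(zt,xs*yd))
        assert np.allclose(Rp@ys,yd,atol=1e-6)
        pp=np.array([.472,-.286,.075])+.010*yd+.0188*zt; up=pp+[0,0,.12]
        q3,e3=path(up,Rp,q2); q4,e4=path(pp,Rp,q3); o.append((sg,round(e3,3),round(e4,3),np.round(q4,2).tolist()))
    print(az,yy,round(e1,3),round(e2,3),np.round(q2,2).tolist(),kin.fk(q2,kin.X)[2].round(2),o)
E
```

```text
0.07752357987605096 [ 0.179 -0.     0.501  0.377  0.315  0.077  1.571]
30 -1 0.0 0.0 [-0.97, 0.67, 2.64, 1.72, 1.15, -1.74] [ 0.2  -0.16  0.2 ] [(1, np.float64(0.0), np.float64(0.0), [-0.6, 0.78, 1.32, -0.15, 1.45, 1.26]), (-1, np.float64(0.0), np.float64(0.0), [-0.82, 0.39, 2.1, 0.71, 0.36, -2.78])]
30 1 0.483 0.663 [-0.46, 0.23, 2.3, 0.88, 0.49, -3.11] [ 0.33 -0.08  0.36] [(1, np.float64(0.0), np.float64(0.0), [-0.6, 0.78, 1.32, -0.15, 1.45, -1.88]), (-1, np.float64(0.854), np.float64(0.839), [-0.48, 0.42, 2.1, -1.0, 0.36, -3.11])]
45 -1 0.0 0.0 [-0.95, 0.65, 2.45, 1.38, 1.14, -1.52] [ 0.25 -0.22  0.2 ] [(1, np.float64(0.0), np.float64(0.0), [-0.6, 0.78, 1.32, -0.15, 1.45, 1.26]), (-1, np.float64(0.0), np.float64(0.0), [-0.82, 0.39, 2.1, 0.71, 0.36, -2.78])]
45 1 0.548 0.696 [-0.49, 0.28, 2.19, 0.71, 0.68, -3.11] [ 0.36 -0.11  0.36] [(1, np.float64(0.0), np.float64(0.0), [-0.6, 0.78, 1.32, -0.15, 1.45, -1.88]), (-1, np.float64(0.854), np.float64(0.839), [-0.48, 0.42, 2.1, -1.0, 0.36, -3.11])]
60 -1 0.0 0.0 [-0.9, 0.68, 2.26, 1.11, 1.22, -1.36] [ 0.3  -0.26  0.2 ] [(1, np.float64(0.
[... 616 characters left out ...]
.726 0.71 [-0.47, 0.44, 1.94, 0.46, 1.05, -3.11] [ 0.46 -0.14  0.36] [(1, np.float64(0.0), np.float64(0.0), [-0.6, 0.78, 1.32, -0.15, 1.45, -1.88]), (-1, np.float64(0.854), np.float64(0.839), [-0.48, 0.42, 2.1, -1.0, 0.36, -3.11])]
90 -1 0.0 0.0 [-0.74, 0.78, 1.89, 0.74, 1.47, -1.23] [ 0.44 -0.3   0.2 ] [(1, np.float64(0.0), np.float64(0.0), [-0.6, 0.78, 1.32, -0.15, 1.45, 1.26]), (-1, np.float64(0.0), np.float64(0.0), [-0.82, 0.39, 2.1, 0.71, 0.36, -2.78])]
90 1 0.89 0.758 [-0.43, 0.54, 1.81, 0.38, 1.23, -3.11] [ 0.51 -0.15  0.34] [(1, np.float64(0.0), np.float64(0.0), [-0.6, 0.78, 1.32, -0.15, 1.45, -1.88]), (-1, np.float64(0.854), np.float64(0.839), [-0.48, 0.42, 2.1, -1.0, 0.36, -3.11])]
```

```bash
cat >> h.py <<'E'
def plan(p,R,calls=None,q=None):
    """last row of each call (rows scale linearly)"""
    p0,R0=pose(); p=np.array(p,float); W=Ro.from_matrix(R0.T@R).as_rotvec(); a=np.degrees(np.linalg.norm(W)); L=np.linalg.norm(p-p0)*100
    n=calls or int(np.ceil(max(a/50,L/30))); q,e=path(p,R,np.array(robot.observe()["qpos"]),5*n)
    print("calls",n,"ang",round(a,1),"L",round(L,1),"end q",np.round(q,2),"e",round(e,3))
    for k in range(n):
        Rk=R0@Ro.from_rotvec(W*k/n).as_matrix(); print(k,np.round(Rk.T@(p-p0)/n*100,2).tolist(),np.round(np.degrees(W)/n,2).tolist())
def grasp_sleeve(az=60,t=25,zg=.075,G=(.437,-.027)):
    t=np.radians(t);c,s=np.cos(np.radians(az)),np.sin(np.radians(az)); d=np.array([c*np.cos(t),s*np.cos(t),-np.sin(t)])
    return np.array([*G,zg])+.0188*d, Rt(d,[s,-c,0]), d
def place_sleeve(zg=.075,t=25,C=(.472,-.286),yaw=-14,dz=0):
    t=np.radians(t);u=np.array([np.cos(np.radians(yaw)),np.sin(np.radians(yaw)),0]); z=-np.sin(t)*u-np.cos(t)*np.array([0,0,1])
    return np.array([*C,.075+dz])+(zg-.065)*u+.0188*z, Rt(z,np.cross(z,u))
E
python3 - <<'E'
from h import *
p,R,d=grasp_sleeve(); print(p-.12*d); plan([.36,-.16,.32],R)
E
```

```text
[ 0.39114083 -0.10643042  0.11776897]
calls 3 ang 129.8 L 18.4 end q [-1.25  0.28  1.87  0.78  1.84 -0.86] e 0.0
0 [6.01, -0.41, 1.17] [-22.44, 12.61, 34.79]
1 [4.24, -4.21, 1.4] [-22.44, 12.61, 34.79]
2 [0.81, -6.08, -0.13] [-22.44, 12.61, 34.79]
```

step_arm:
  increments:
    - {"delta_pos": [1.2, -0.1, 0.2], "dr": [-4.5, 2.5, 7], "fingers": -1}
    - {"delta_pos": [2.4, -0.2, 0.4], "dr": [-9, 5, 14], "fingers": -1}
    - {"delta_pos": [3.6, -0.3, 0.6], "dr": [-13.5, 7.5, 21], "fingers": -1}
    - {"delta_pos": [4.8, -0.4, 0.8], "dr": [-18, 10, 28], "fingers": -1}
    - {"delta_pos": [6, -0.4, 1.2], "dr": [-22.4, 12.6, 34.8], "fingers": -1}

```text
time: 3.32
tool_pos: [0.4762, -0.1499, 0.3493]
tool_rot: [2.831, -0.319, 2.571]
contact_force: [-0.2, 0.5, -0.2]
opening: 0.0919
grip_force: 0.0
```

step_arm:
  increments:
    - {"delta_pos": [0.8, -0.8, 0.3], "dr": [-4.5, 2.5, 7], "fingers": -1}
    - {"delta_pos": [1.7, -1.6, 0.6], "dr": [-9, 5, 14], "fingers": -1}
    - {"delta_pos": [2.5, -2.4, 0.9], "dr": [-13.5, 7.5, 21], "fingers": -1}
    - {"delta_pos": [3.4, -3.3, 1.2], "dr": [-18, 10, 28], "fingers": -1}
    - {"delta_pos": [4.2, -4.2, 1.4], "dr": [-22.4, 12.6, 34.8], "fingers": -1}

```text
time: 3.95
tool_pos: [0.4168, -0.1539, 0.3373]
tool_rot: [2.727, -0.751, 2.006]
contact_force: [0.4, -1.0, -0.7]
opening: 0.0916
grip_force: 0.0
```

Run:
```python
from h import *
p,R,d=grasp_sleeve(); s=st(); print(s["tool_pos"],np.round(s["qpos"],2)); plan(p-.12*d+[0,0,.1],R)
```

```text
[ 0.41675261 -0.15391795  0.33730557] [-0.93  0.38  1.46  0.59  1.92 -1.17]
calls 1 ang 43.4 L 13.1 end q [-1.15  0.39  2.06  0.83  1.58 -1.03] e 0.0
0 [-4.22, -5.29, 11.24] [-21.87, 12.87, 35.22]
```

step_arm:
  increments:
    - {"delta_pos": [-0.9, -1.1, 2.4], "dr": [-4.5, 2.7, 7.3], "fingers": -1}
    - {"delta_pos": [-1.8, -2.2, 4.8], "dr": [-9, 5.3, 14.5], "fingers": -1}
    - {"delta_pos": [-2.7, -3.3, 7.2], "dr": [-13.5, 7.9, 21.6], "fingers": -1}
    - {"delta_pos": [-3.6, -4.4, 9.4], "dr": [-18, 10.5, 28.8], "fingers": -1}
    - {"delta_pos": [-4.2, -5.3, 11.2], "dr": [-21.9, 12.9, 35.2], "fingers": -1}

```text
time: 4.58
tool_pos: [0.3912, -0.1066, 0.2172]
tool_rot: [-3.14, -1.134, 1.045]
contact_force: [0.2, -0.8, 0.4]
opening: 0.0915
grip_force: 0.0
```

Run:
```python
from h import *
p,R,d=grasp_sleeve(); s=st(); print(s["tool_pos"],np.round(s["qpos"],2)); plan(p-.11*d,R); P=viewer.camera_params("wrist")
im=viewer.read_camera("wrist"); cv2.imwrite("pics/w3.png",im[...,::-1]); 
T=np.linalg.inv(P["T"])
for X in ([.437,-.027,.13],[.437,-.027,0],[.506,-.013,.1]): x=np.array(P["K"])@(T@np.r_[X,1])[:3]; print(x[:2]/x[2])
```

```text
[ 0.39120887 -0.10657647  0.21718937] [-1.14  0.46  2.    0.83  1.57 -1.03]
calls 1 ang 0.1 L 10.4 end q [-1.14  0.62  2.12  0.85  1.39 -1.24] e 0.0
0 [-9.0, -0.01, 5.22] [0.0, 0.04, -0.04]
[257.41759638 227.27981092]
[257.31864552 299.49085416]
[302.90637072 215.85406932]
```

View pics/w3.png

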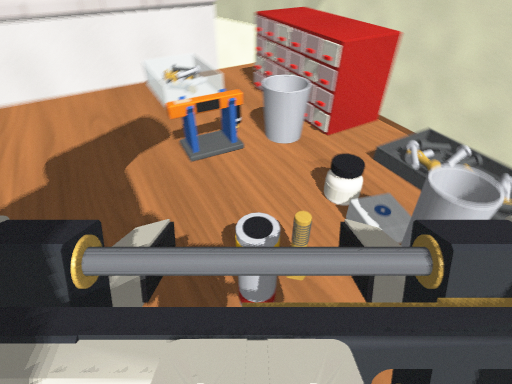

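The view shows the sleeve top at (258,227), matching the predicted (257,227). Next: descend, go in, close.

step_arm:
  increments:
    - {"delta_pos": [-2.2, 0, 1.3], "dr": [0, 0, 0], "fingers": -1}
    - {"delta_pos": [-4.5, 0, 2.6], "dr": [0, 0, 0], "fingers": -1}
    - {"delta_pos": [-6.8, 0, 3.9], "dr": [0, 0, 0], "fingers": -1}
    - {"delta_pos": [-9, 0, 5.2], "dr": [0, 0, 0], "fingers": -1}
    - {"delta_pos": [-9, 0, 5.2], "dr": [0, 0, 0], "fingers": -1}

```text
time: 5.25
tool_pos: [0.3964, -0.0996, 0.1137]
tool_rot: [3.14, -1.134, 1.054]
contact_force: [-0.1, 0.3, 0.2]
opening: 0.0918
grip_force: 0.0
```

step_arm:
  increments:
    - {"delta_pos": [0, 0, 2.8], "dr": [0, 0, 0], "fingers": -1}
    - {"delta_pos": [0, 0, 5.6], "dr": [0, 0, 0], "fingers": -1}
    - {"delta_pos": [0, 0, 8.4], "dr": [0, 0, 0], "fingers": -1}
    - {"delta_pos": [0, 0, 11], "dr": [0, 0, 0], "fingers": -1}
    - {"delta_pos": [0, 0, 11], "dr": [0, 0, 0], "fingers": -1}

```text
time: 5.88
tool_pos: [0.4461, -0.0124, 0.068]
tool_rot: [3.138, -1.135, 1.058]
contact_force: [-0.3, -0.0, 1.1]
opening: 0.0918
grip_force: 0.0
```

step_arm:
  increments:
    - {"delta_pos": [0, 0, 0], "dr": [0, 0, 0], "fingers": 0}
    - {"delta_pos": [0, 0, 0], "dr": [0, 0, 0], "fingers": 0.3}
    - {"delta_pos": [0, 0, 0], "dr": [0, 0, 0], "fingers": 1}
    - {"delta_pos": [0, 0, 0], "dr": [0, 0, 0], "fingers": 1}
    - {"delta_pos": [0, 0, 0], "dr": [0, 0, 0], "fingers": 1}
  newtons: 35

```text
time: 6.5
tool_pos: [0.4459, -0.0137, 0.0665]
tool_rot: [-3.14, -1.135, 1.05]
contact_force: [0.9, -0.1, 0.0]
opening: 0.0463
grip_force: 0.0
```

Run:
```python
from h import *
p,R,d=grasp_sleeve(); s=st(); print(p,s["tool_pos"],s["tool_rot"],s["opening"],s["grip_force"],np.round(s["qpos"],2))
```

```text
[ 0.44551929 -0.01224415  0.06705478] [ 0.44589894 -0.01366018  0.06648289] [-3.13998766 -1.13533991  1.04987692] 0.04626336669107965 0.0 [-0.91  0.78  2.14  1.1   1.23 -1.36]
```

step_arm:
  increments:
    - {"delta_pos": [0, 0, 0], "dr": [0, 0, 0], "fingers": 1}
    - {"delta_pos": [0, 0, 0], "dr": [0, 0, 0], "fingers": 1}
    - {"delta_pos": [0, 0, 0], "dr": [0, 0, 0], "fingers": 1}
    - {"delta_pos": [0, 0, 0], "dr": [0, 0, 0], "fingers": 1}
    - {"delta_pos": [0.5, 0, -0.2], "dr": [0, 0, 0], "fingers": 1}
  newtons: 45

```text
time: 7.12
tool_pos: [0.4458, -0.0134, 0.0711]
tool_rot: [-3.138, -1.133, 1.049]
contact_force: [-0.3, -0.2, -5.3]
opening: 0.043
grip_force: 45.0
```

step_arm:
  increments:
    - {"delta_pos": [2.5, 0, -1.2], "dr": [0, 0, 0], "fingers": 1}
    - {"delta_pos": [5, 0, -2.4], "dr": [0, 0, 0], "fingers": 1}
    - {"delta_pos": [8, 0, -3.7], "dr": [0, 0, 0], "fingers": 1}
    - {"delta_pos": [11, 0, -5.1], "dr": [0, 0, 0], "fingers": 1}
    - {"delta_pos": [14, 0, -6.5], "dr": [0, 0, 0], "fingers": 1}

```text
time: 7.75
tool_pos: [0.4456, -0.0128, 0.2268]
tool_rot: [-3.137, -1.134, 1.048]
contact_force: [0.6, 0.5, -6.0]
opening: 0.0427
grip_force: 45.0
```

Run:
```python
from h import *
s=st(); print(np.round(s["qpos"],2),s["contact_force"],s["torque"])
p,R=place_sleeve(dz=.12,zg=.0745); plan(p,R)
```

```text
[-0.91  0.4   2.08  1.01  1.45 -0.96] [ 0.58574334  0.49430462 -5.95911922] [-1.23976478  0.76493956 -0.02165962]
calls 3 ang 111.3 L 27.9 end q [-0.59  0.75  1.07 -0.15  1.73  1.23] e 0.0
0 [-4.62, 5.33, -6.07] [-9.3, -25.3, 25.49]
1 [-3.64, 8.01, -3.06] [-9.3, -25.3, 25.49]
2 [-0.51, 9.27, -0.66] [-9.3, -25.3, 25.49]
```

Laying yellow outward would bring the wrist camera into the oil bottle, so I check the other way round.

```bash
cat >> h.py <<'E'
def place2(zg=.0745,t=25,C=(.472,-.286),yaw=-14,dz=0):
    t=np.radians(t);u=-np.array([np.cos(np.radians(yaw)),np.sin(np.radians(yaw)),0]); z=-np.sin(t)*u-np.cos(t)*np.array([0,0,1])
    return np.array([*C,.075+dz])+(zg-.065)*u+.0188*z, Rt(z,np.cross(z,u))
E
python3 - <<'E'
from h import *
s=st(0)
p,R=place2(dz=.13); plan(p,R); q,e=path(p,R,np.array(s["qpos"]),20)
for dz in(.1,.05,0): p,R=place2(dz=dz); q,e=path(p,R,q); print(dz,np.round(q,2),e)
import kin
print(kin.err(kin.X).reshape(-1,6).round(3)[-4:])
E
```

```text
calls 3 ang 129.5 L 27.7 end q [-0.82  0.21  1.92  0.37  0.68 -2.4 ] e 0.0
0 [-4.33, 5.23, -6.24] [12.97, -20.39, -35.76]
1 [-8.03, -0.1, -4.54] [12.97, -20.39, -35.76]
2 [-7.15, -5.74, -1.01] [12.97, -20.39, -35.76]
0.1 [-0.82  0.25  1.96  0.42  0.6  -2.45] 1.3100184999281785e-11
0.05 [-0.82  0.32  2.03  0.52  0.48 -2.57] 3.885780586188048e-15
0 [-0.82  0.41  2.08  0.71  0.36 -2.77] 3.885780586188048e-15
[[ 0.12  -0.079 -0.055 -0.     0.     0.   ]
 [ 0.12  -0.079 -0.055 -0.     0.     0.   ]
 [ 0.12  -0.079 -0.055 -0.     0.     0.   ]
 [ 0.018 -0.062  0.02  -0.001 -0.    -0.   ]]
```

step_arm:
  increments:
    - {"delta_pos": [-0.9, 1, -1.2], "dr": [2.6, -4.1, -7.1], "fingers": 1}
    - {"delta_pos": [-1.7, 2.1, -2.5], "dr": [5.2, -8.2, -14.3], "fingers": 1}
    - {"delta_pos": [-2.6, 3.1, -3.7], "dr": [7.8, -12.2, -21.5], "fingers": 1}
    - {"delta_pos": [-3.5, 4.2, -5], "dr": [10.4, -16.3, -28.6], "fingers": 1}
    - {"delta_pos": [-4.3, 5.2, -6.2], "dr": [13, -20.4, -35.8], "fingers": 1}

```text
time: 8.38
tool_pos: [0.4537, -0.1038, 0.2126]
tool_rot: [2.705, -0.611, 1.888]
contact_force: [-0.3, 0.1, -6.8]
opening: 0.0434
grip_force: 45.0
```

step_arm:
  increments:
    - {"delta_pos": [-1.6, 0, -0.9], "dr": [2.6, -4.1, -7.1], "fingers": 1}
    - {"delta_pos": [-3.2, 0, -1.8], "dr": [5.2, -8.2, -14.3], "fingers": 1}
    - {"delta_pos": [-4.8, 0, -2.7], "dr": [7.8, -12.2, -21.5], "fingers": 1}
    - {"delta_pos": [-6.4, 0, -3.6], "dr": [10.4, -16.3, -28.6], "fingers": 1}
    - {"delta_pos": [-8, -0.1, -4.5], "dr": [13, -20.4, -35.8], "fingers": 1}

```text
time: 9.0
tool_pos: [0.4618, -0.1936, 0.1994]
tool_rot: [2.789, -0.034, 2.345]
contact_force: [-1.3, 0.6, -6.9]
opening: 0.0432
grip_force: 45.0
```

Run:
```python
from h import *
s=st(); print(np.round(s["qpos"],2),s["tool_pos"],s["opening"])
p,R=place2(dz=.10); plan(p,R)
```

```text
[-0.78  0.3   1.72  0.38  1.17 -1.71] [ 0.46181465 -0.19359945  0.19940621] 0.043184873703716244
calls 1 ang 42.9 L 10.1 end q [-0.82  0.25  1.96  0.42  0.6  -2.45] e 0.0
0 [-7.32, -6.8, 1.65] [12.96, -20.39, -35.47]
```

step_arm:
  increments:
    - {"delta_pos": [-1.5, -1.4, 0.3], "dr": [2.6, -4.1, -7.1], "fingers": 1}
    - {"delta_pos": [-3, -2.8, 0.6], "dr": [5.2, -8.2, -14.2], "fingers": 1}
    - {"delta_pos": [-4.5, -4.2, 1], "dr": [7.8, -12.2, -21.3], "fingers": 1}
    - {"delta_pos": [-6, -5.5, 1.3], "dr": [10.4, -16.3, -28.4], "fingers": 1}
    - {"delta_pos": [-7.3, -6.8, 1.7], "dr": [13, -20.4, -35.5], "fingers": 1}

```text
time: 9.62
tool_pos: [0.4701, -0.2845, 0.1569]
tool_rot: [3.141, 0.436, 2.897]
contact_force: [1.4, 0.4, -5.6]
opening: 0.0432
grip_force: 45.0
```

Run:
```python
from h import *
s=st(); print(np.round(s["qpos"],3),s["tool_pos"],s["contact_force"])
p,R=place2(dz=.10); print(p); plan(*place2(dz=.02));plan(*place2(dz=.0)); 
a=viewer.read_camera("wrist"); b=viewer.read_camera("scene")[120:240,130:290]; cv2.imwrite("pics/w4.png",np.hstack([a[:,:430],cv2.resize(b,(370,277),interpolation=cv2.INTER_CUBIC)[np.minimum(np.arange(384),276)]])[...,::-1])
```

```text
[-0.82   0.28   1.932  0.42   0.599 -2.457] [ 0.47005162 -0.2845407   0.15687217] [ 1.36628547  0.449895   -5.59041212]
[ 0.47049141 -0.28562387  0.15796141]
calls 1 ang 0.0 L 7.9 end q [-0.82  0.38  2.05  0.62  0.41 -2.68] e 0.0
0 [3.27, -0.1, 7.18] [0.02, -0.02, 0.01]
calls 1 ang 0.0 L 9.9 end q [-0.82  0.42  2.07  0.71  0.36 -2.78] e 0.0
0 [4.11, -0.1, 9.0] [0.02, -0.02, 0.01]
```

View pics/w4.png

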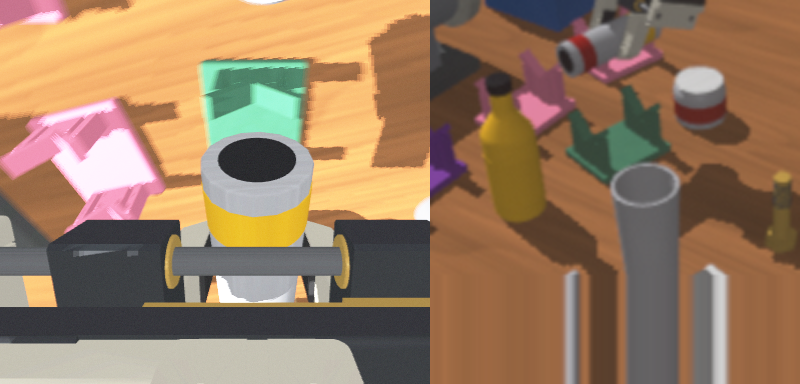

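The sleeve end is centred at (257,160) and the cradle vee at about (254,95), so they are aligned to 2–3 mm. I'll descend.

step_arm:
  increments:
    - {"delta_pos": [0.8, -0.1, 1.8], "dr": [0, 0, 0], "fingers": 1}
    - {"delta_pos": [1.7, -0.1, 3.7], "dr": [0, 0, 0], "fingers": 1}
    - {"delta_pos": [2.5, -0.2, 5.5], "dr": [0, 0, 0], "fingers": 1}
    - {"delta_pos": [3.2, -0.2, 7.0], "dr": [0, 0, 0], "fingers": 1}
    - {"delta_pos": [3.7, -0.2, 8.1], "dr": [0, 0, 0], "fingers": 1}

```text
time: 10.35
tool_pos: [0.4714, -0.2861, 0.0682]
tool_rot: [3.134, 0.435, 2.889]
contact_force: [-0.7, -0.9, -5.7]
opening: 0.0434
grip_force: 45.0
```

step_arm:
  increments:
    - {"delta_pos": [0.08, 0, 0.18], "dr": [0, 0, 0], "fingers": 1}
    - {"delta_pos": [0.17, 0, 0.36], "dr": [0, 0, 0], "fingers": 1}
    - {"delta_pos": [0.25, 0, 0.54], "dr": [0, 0, 0], "fingers": 1}
    - {"delta_pos": [0.3, 0, 0.65], "dr": [0, 0, 0], "fingers": 1}
    - {"delta_pos": [0.3, 0, 0.65], "dr": [0, 0, 0], "fingers": 1}

```text
time: 10.98
tool_pos: [0.4716, -0.2877, 0.0622]
tool_rot: [3.14, 0.438, 2.893]
contact_force: [-0.9, 0.0, -6.1]
opening: 0.0433
grip_force: 45.0
```

Run:
```python
from h import *
s=st(); print(np.round(s["qpos"],3),s["tool_pos"],s["contact_force"],s["torque"]); plan(*place2())
```

```text
[-0.823  0.453  2.025  0.695  0.37  -2.761] [ 0.47156962 -0.28769278  0.0621532 ] [-0.85826935  0.02111402 -6.10503798] [0.18451004 0.66820361 0.01987059]
calls 1 ang 0.2 L 0.5 end q [-0.82  0.43  2.06  0.71  0.36 -2.78] e 0.0
0 [0.32, 0.17, 0.31] [-0.02, 0.08, -0.23]
```

step_arm:
  increments:
    - {"delta_pos": [0.04, 0, 0.09], "dr": [0, 0, 0], "fingers": 1}
    - {"delta_pos": [0.08, 0, 0.18], "dr": [0, 0, 0], "fingers": 1}
    - {"delta_pos": [0.12, 0, 0.27], "dr": [0, 0, 0], "fingers": 1}
    - {"delta_pos": [0.16, 0, 0.36], "dr": [0, 0, 0], "fingers": 1}
    - {"delta_pos": [0.16, 0, 0.36], "dr": [0, 0, 0], "fingers": 1}

```text
time: 11.6
tool_pos: [0.4726, -0.2871, 0.0601]
tool_rot: [3.14, 0.441, 2.894]
contact_force: [-3.7, 10.2, 15.4]
opening: 0.043
grip_force: 45.0
```

Run:
```python
from h import *
s=st(); print(s["tool_pos"],s["contact_force"],s["torque"]); plan(*place2())
```

```text
[ 0.47262212 -0.28705027  0.06013213] [-3.67923891 10.20456692 15.3609979 ] [ 0.94688107 -0.07845786  0.4977393 ]
calls 1 ang 0.3 L 0.3 end q [-0.82  0.44  2.05  0.71  0.36 -2.78] e 0.0
0 [0.31, 0.09, 0.09] [0.03, 0.24, -0.16]
```

step_arm:
  increments:
    - {"delta_pos": [0, 0.1, 0], "dr": [0, 0, 0], "fingers": 1}
    - {"delta_pos": [0, 0.2, 0], "dr": [0, 0, 0], "fingers": 1}
    - {"delta_pos": [0.03, 0.2, 0.05], "dr": [0, 0, 0], "fingers": 1}
    - {"delta_pos": [0.05, 0.2, 0.1], "dr": [0, 0, 0], "fingers": 1}
    - {"delta_pos": [0.05, 0.2, 0.1], "dr": [0, 0, 0], "fingers": 1}

```text
time: 12.22
tool_pos: [0.4732, -0.286, 0.059]
tool_rot: [3.141, 0.441, 2.894]
contact_force: [-3.0, 7.6, 15.4]
opening: 0.043
grip_force: 45.0
```

step_arm:
  increments:
    - {"delta_pos": [0, 0.05, 0], "dr": [0, 0, 0], "fingers": 1}
    - {"delta_pos": [0, 0.1, 0], "dr": [0, 0, 0], "fingers": 1}
    - {"delta_pos": [0, 0.15, 0], "dr": [0, 0, 0], "fingers": 1}
    - {"delta_pos": [0, 0.15, 0], "dr": [0, 0, 0], "fingers": 1}
    - {"delta_pos": [0, 0.15, 0], "dr": [0, 0, 0], "fingers": 1}
  newtons: 20

```text
time: 12.85
tool_pos: [0.4732, -0.2858, 0.0588]
tool_rot: [-3.14, 0.441, 2.893]
contact_force: [-5.4, 1.4, 12.7]
opening: 0.0434
grip_force: 20.0
```

step_arm:
  increments:
    - {"delta_pos": [0, 0, 0], "dr": [0, 0, 0], "fingers": 0.2}
    - {"delta_pos": [0, 0, 0], "dr": [0, 0, 0], "fingers": 0}
    - {"delta_pos": [0, 0, 0], "dr": [0, 0, 0], "fingers": -0.4}
    - {"delta_pos": [0, 0, 0], "dr": [0, 0, 0], "fingers": -0.6}
    - {"delta_pos": [0, 0, 0], "dr": [0, 0, 0], "fingers": -0.6}

```text
time: 13.48
tool_pos: [0.4724, -0.2843, 0.0568]
tool_rot: [3.14, 0.437, 2.893]
contact_force: [-0.2, -0.5, -0.2]
opening: 0.0708
grip_force: 0.0
```

step_arm:
  increments:
    - {"delta_pos": [0, 0, -1], "dr": [0, 0, 0], "fingers": -0.6}
    - {"delta_pos": [0, 0, -4], "dr": [0, 0, 0], "fingers": -0.6}
    - {"delta_pos": [0, 0, -9], "dr": [0, 0, 0], "fingers": -0.8}
    - {"delta_pos": [0, 0, -14], "dr": [0, 0, 0], "fingers": -1}
    - {"delta_pos": [0, 0, -20], "dr": [0, 0, 0], "fingers": -1}

```text
time: 14.1
tool_pos: [0.3888, -0.2632, 0.2395]
tool_rot: [3.141, 0.436, 2.893]
contact_force: [0.9, -0.5, 0.2]
opening: 0.0914
grip_force: 0.0
```

Run:
```python
from h import *
s=st(); print(s["tool_pos"],np.round(s["qpos"],2))
P=viewer.camera_params("wrist"); im=viewer.read_camera("wrist"); cv2.imwrite("pics/w5.png",im[...,::-1]); np.save("pics/w5.npy",P["T"])
for n,lo,hi in (("red",(0,120,80),(8,255,255)),("red2",(172,120,80),(180,255,255)),("yel",(20,120,120),(32,255,255))):
  for a,c,b,m in blobs(im,lo,hi,150): print(n,a,c,b,ray(P,c,.095))
t=viewer.read_camera("top"); P=viewer.camera_params("top"); c=t[180:245,290:355]
cv2.imwrite("pics/s5.png",np.hstack([im[:,:430],cv2.resize(c,(370,384),interpolation=cv2.INTER_CUBIC)])[...,::-1])
```

```text
[ 0.38876891 -0.26315656  0.23950877] [-0.95  0.02  1.98  0.38  0.83 -2.49]
red 363 [255.7 221.3] [238 209  36  21] [ 0.51801771 -0.29654548  0.095     ]
yel 1087 [478.7 129.8] [457 111  46  41] [ 0.45108518 -0.06035432  0.095     ]
yel 694 [255.2 157.9] [234 143  43  26] [ 0.4295005  -0.27441467  0.095     ]
yel 585 [259.8 238.7] [238 222  41  25] [ 0.54970372 -0.29925813  0.095     ]
yel 283 [ 77.2 262.6] [ 72 235  18  53] [ 0.53529946 -0.55477149  0.095     ]
yel 278 [436.  262.8] [425 235  17  53] [ 0.65787439 -0.07542913  0.095     ]
yel 2528 [334.5 296.4] [236 275 276  32] [ 0.70845502 -0.21863574  0.095     ]
```

View pics/s5.png

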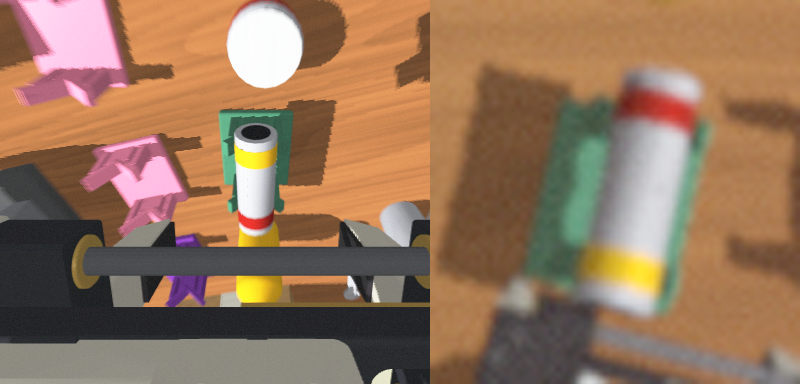

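The sleeve lies seated in both vees, yellow band at wrist (255,158), red at (256,221), and its spacing checks at 91 mm. Next I go to the rest for a closer look at the probe.

Run:
```python
from h import *
plan([.58,.30,.33],Rt([0,0,-1],[0,1,0]))
```

```text
calls 3 ang 29.2 L 60.2 end q [ 0.36  0.67  0.73  0.    1.74 -1.21] e 0.0
0 [-2.63, 19.8, -2.05] [-1.18, 8.45, -4.66]
1 [-3.92, 19.58, -2.13] [-1.18, 8.45, -4.66]
2 [-5.17, 19.26, -2.4] [-1.18, 8.45, -4.66]
```

step_arm:
  increments:
    - {"delta_pos": [-0.5, 4, -0.4], "dr": [-0.2, 1.7, -0.9], "fingers": -1}
    - {"delta_pos": [-1, 8, -0.8], "dr": [-0.4, 3.4, -1.8], "fingers": -1}
    - {"delta_pos": [-1.6, 12, -1.2], "dr": [-0.7, 5.1, -2.8], "fingers": -1}
    - {"delta_pos": [-2.1, 16, -1.6], "dr": [-0.9, 6.8, -3.7], "fingers": -1}
    - {"delta_pos": [-2.6, 19.8, -2.1], "dr": [-1.2, 8.5, -4.7], "fingers": -1}

```text
time: 14.82
tool_pos: [0.4528, -0.0741, 0.2684]
tool_rot: [-3.132, 0.287, 2.98]
contact_force: [0.3, 0.0, -0.0]
opening: 0.0917
grip_force: 0.0
```

step_arm:
  increments:
    - {"delta_pos": [-0.8, 4, -0.4], "dr": [-0.2, 1.7, -0.9], "fingers": -1}
    - {"delta_pos": [-1.6, 8, -0.8], "dr": [-0.4, 3.4, -1.8], "fingers": -1}
    - {"delta_pos": [-2.4, 12, -1.2], "dr": [-0.7, 5.1, -2.8], "fingers": -1}
    - {"delta_pos": [-3.2, 16, -1.6], "dr": [-0.9, 6.8, -3.7], "fingers": -1}
    - {"delta_pos": [-3.9, 19.6, -2.1], "dr": [-1.2, 8.5, -4.7], "fingers": -1}

```text
time: 15.45
tool_pos: [0.516, 0.1143, 0.2978]
tool_rot: [-3.135, 0.138, 3.064]
contact_force: [0.4, -0.1, 0.3]
opening: 0.092
grip_force: 0.0
```

step_arm:
  increments:
    - {"delta_pos": [-1, 4.8, -0.6], "dr": [-0.3, 2.1, -1.2], "fingers": -1}
    - {"delta_pos": [-2.1, 9.6, -1.2], "dr": [-0.6, 4.2, -2.4], "fingers": -1}
    - {"delta_pos": [-3.1, 14.4, -1.8], "dr": [-0.9, 6.3, -3.5], "fingers": -1}
    - {"delta_pos": [-5.2, 19.3, -2.4], "dr": [-1.2, 8.5, -4.7], "fingers": -1}
    - {"delta_pos": [-5.2, 19.3, -2.4], "dr": [-1.2, 8.5, -4.7], "fingers": -1}

```text
time: 16.08
tool_pos: [0.5805, 0.3044, 0.3249]
tool_rot: [3.132, -0.011, -3.135]
contact_force: [0.2, -0.5, -0.6]
opening: 0.0918
grip_force: 0.0
```

Run:
```python
from h import *
s=st(); print(s["tool_pos"],s["tool_rot"],np.round(s["qpos"],2))
P=viewer.camera_params("wrist"); im=viewer.read_camera("wrist"); cv2.imwrite("pics/w6.png",im[...,::-1]); np.save("pics/w6.npy",P["T"])
for a,c,b,m in blobs(im,(5,150,120),(16,255,255),300):
  print(a,c,b)
  if c[1]<230 and a<8000:
    r=cv2.minAreaRect(np.argwhere(m)[:,::-1].astype(np.float32)); B=cv2.boxPoints(r); print(B.round(1).tolist()); print([ray(P,q,.111).round(4).tolist() for q in B])
cv2.imwrite("pics/w6c.png",cv2.resize(im[:225,150:450],None,fx=2.6,fy=2.6,interpolation=cv2.INTER_CUBIC)[...,::-1])
```

```text
[0.58049866 0.30444172 0.3249083 ] [ 3.13248118 -0.01128569 -3.13540624] [ 0.36  0.56  0.91  0.01  1.68 -1.22]
80854 [233.7  95.7] [  0   0 512 247]
1585 [193.7 290.2] [160 276  63  31]
```

View pics/w6c.png

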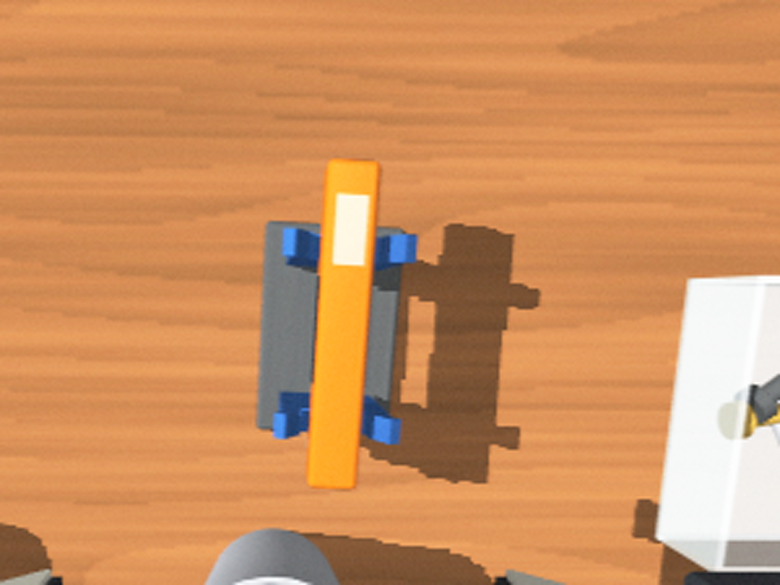

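The view shows the handle top from (329,159)–(379,162) to (307,487)–(356,489) in the crop. The shadow has a stub at the lower (+x) end, which suggests the nose is there. I'll check that against colours in w3 and scene0.

```bash
cat >> h.py <<'E'
def prj(P,X):
    x=np.array(P["K"])@(np.linalg.inv(P["T"])@np.r_[X,1])[:3]; return x[:2]/x[2]
E
python3 - <<'E'
from h import *
PT={"K":np.load("pics/K.npy"),"T":np.load("pics/w6.npy")}
C=[ray(PT,(150+x/2.6-.3,y/2.6-.3),.111) for x,y in((329,159),(379,162),(307,487),(356,489))]
tail,nose=(C[0]+C[1])/2,(C[2]+C[3])/2
print(np.round(C,4).tolist(),np.linalg.norm(nose-tail),np.linalg.norm(C[0]-C[1]),(nose+tail)/2,np.degrees(np.arctan2(*(nose-tail)[1::-1])))
c=(nose+tail)/2; f=(nose-tail)/np.linalg.norm(nose-tail)
P=viewer.camera_params("scene"); im=cv2.imread("pics/scene0.png")
for s in(1,-1):
  for z in(.111,.07,.058):
    X=c+f*.063*s; u=prj(P,[X[0],X[1],z]); print(s,z,u.round(1),im[int(u[1]+.5),int(u[0]+.5)])
u=PT; im6=cv2.imread("pics/w3.png"); print(im6[108:122:3,234:242:3].tolist(), im6[112:128:4,168:176:3].tolist())
R=Rt([0,0,-1],[-f[1],f[0],0]); g=c+f*.015; tgt=np.array([g[0],g[1],.098-.0188]); np.savez("probe.npz",tgt=tgt,R=R,c=c,f=f)
print(tgt); plan(tgt+[0,0,.06],R); plan(tgt,R)
E
```

```text
[[0.453, 0.3286, 0.111], [0.4541, 0.3507, 0.111], [0.6013, 0.3211, 0.111], [0.6022, 0.345, 0.111]] 0.1483826815463667 0.022106419333699206 [0.52767163 0.33632724 0.111     ] -2.5406442824504274
1 0.111 [402.6 267.5] [ 38 112 215]
1 0.07 [399.  280.3] [28 44 73]
1 0.058 [398.  283.9] [29 30 34]
-1 0.111 [423.4 233.9] [ 48 117 216]
-1 0.07 [419.6 246.5] [ 35 105 205]
-1 0.058 [418.5 250.1] [ 34 101 194]
[[[164, 95, 52], [51, 37, 35], [55, 88, 134]], [[166, 98, 52], [50, 40, 35], [52, 81, 120]], [[170, 97, 54], [56, 40, 35], [54, 80, 118]], [[165, 98, 53], [66, 48, 41], [108, 121, 145]], [[180, 108, 63], [216, 204, 199], [110, 120, 139]]] [[[38, 101, 189], [27, 131, 242], [28, 132, 243]], [[51, 103, 178], [33, 123, 234], [29, 131, 242]], [[69, 116, 173], [66, 113, 172], [69, 113, 176]], [[63, 112, 173], [68, 115, 175], [72, 115, 179]]]
[0.54265689 0.33566232 0.0792    ]
calls 1 ang 2.9 L 19.3 end q [ 0.43  0.66  1.27 -0.    1.21 -1.09] e 0.0
0 [3.47, 3.16, 18.7] [0.46, -0.65, 2.81]
calls 1 ang 2.9 L 25.1 end q [ 0.43  0.71  1.35 -0.    1.09 -1.09] e 0.0
0 [3.41, 3.11, 24.7] [0.46, -0.65, 2.81]
```

step_arm:
  increments:
    - {"delta_pos": [0.8, 0.7, 4], "dr": [0.1, -0.1, 0.6], "fingers": -1}
    - {"delta_pos": [1.5, 1.3, 8], "dr": [0.2, -0.3, 1.2], "fingers": -1}
    - {"delta_pos": [2.3, 2, 12], "dr": [0.3, -0.4, 1.8], "fingers": -1}
    - {"delta_pos": [3.7, 3.2, 16], "dr": [0.5, -0.6, 2.8], "fingers": -1}
    - {"delta_pos": [3.7, 3.2, 18.7], "dr": [0.5, -0.6, 2.8], "fingers": -1}

```text
time: 16.75
tool_pos: [0.5383, 0.3345, 0.1404]
tool_rot: [-3.141, -0.0, 3.096]
contact_force: [0.8, 0.5, 0.6]
opening: 0.0917
grip_force: 0.0
```

Run:
```python
from h import *
z=np.load("probe.npz"); s=st(); print(s["tool_pos"]); plan(z["tgt"]-.003*z["f"],z["R"])
```

```text
[0.53826767 0.3344546  0.14044617]
calls 1 ang 0.1 L 6.1 end q [ 0.44  0.69  1.37  0.    1.08 -1.09] e 0.0
0 [-0.13, 0.14, 6.12] [-0.01, -0.0, -0.06]
```

step_arm:
  increments:
    - {"delta_pos": [-0.1, 0.1, 2], "dr": [0, 0, 0], "fingers": -0.5}
    - {"delta_pos": [-0.1, 0.1, 4], "dr": [0, 0, 0], "fingers": -0.3}
    - {"delta_pos": [-0.1, 0.1, 6.1], "dr": [0, 0, 0], "fingers": -0.2}
    - {"delta_pos": [-0.1, 0.1, 6.1], "dr": [0, 0, 0], "fingers": 0}
    - {"delta_pos": [-0.1, 0.1, 6.1], "dr": [0, 0, 0], "fingers": 0.2}
  newtons: 10

```text
time: 17.38
tool_pos: [0.5421, 0.336, 0.082]
tool_rot: [3.14, 0.003, 3.096]
contact_force: [-0.8, 0.3, -0.2]
opening: 0.0469
grip_force: 0.0
```

step_arm:
  increments:
    - {"delta_pos": [0, 0, 0], "dr": [0, 0, 0], "fingers": 0.3}
    - {"delta_pos": [0, 0, 0], "dr": [0, 0, 0], "fingers": 0.4}
    - {"delta_pos": [0, 0, 0], "dr": [0, 0, 0], "fingers": 1}
    - {"delta_pos": [0, 0, 0], "dr": [0, 0, 0], "fingers": 1}
    - {"delta_pos": [0, 0, 0], "dr": [0, 0, 0], "fingers": 1}
  newtons: 10

```text
time: 18.0
tool_pos: [0.5419, 0.3366, 0.0811]
tool_rot: [3.14, 0.002, 3.097]
contact_force: [-1.1, -1.1, 4.9]
opening: 0.0239
grip_force: 10.0
```

step_arm:
  increments:
    - {"delta_pos": [0, 0, 0], "dr": [0, 0, 0], "fingers": 1}
    - {"delta_pos": [0, 0, 0], "dr": [0, 0, 0], "fingers": 1}
    - {"delta_pos": [0, 0, -0.5], "dr": [0, 0, 0], "fingers": 1}
    - {"delta_pos": [0, 0, -1.5], "dr": [0, 0, 0], "fingers": 1}
    - {"delta_pos": [0, 0, -4], "dr": [0, 0, 0], "fingers": 1}
  newtons: 60

```text
time: 18.62
tool_pos: [0.5408, 0.3362, 0.1198]
tool_rot: [-3.141, -0.001, 3.096]
contact_force: [0.6, -0.5, -1.3]
opening: 0.0236
grip_force: 60.0
```

step_arm:
  increments:
    - {"delta_pos": [0, 0, -2], "dr": [0, 0, 0], "fingers": 1}
    - {"delta_pos": [0, 0, -4], "dr": [0, 0, 0], "fingers": 1}
    - {"delta_pos": [0, 0, -6], "dr": [0, 0, 0], "fingers": 1}
    - {"delta_pos": [0, 0, -8], "dr": [0, 0, 0], "fingers": 1}
    - {"delta_pos": [0, 0, -10], "dr": [0, 0, 0], "fingers": 1}
  newtons: 60

```text
time: 19.25
tool_pos: [0.5414, 0.3365, 0.2216]
tool_rot: [3.14, 0.002, 3.097]
contact_force: [0.5, 1.2, -2.7]
opening: 0.0239
grip_force: 60.0
```

```bash
cat >> h.py <<'E'
def tipose(t,beta,dz=0,lx=.0485,lz=.0521):
    b=np.radians(beta); f=np.array([np.cos(b),np.sin(b),0]); return np.array(t)-lx*f+[0,0,lz+dz], Rt([0,0,-1],[-f[1],f[0],0])
E
python3 - <<'E'
from h import *
s=st(); print(s["tool_pos"],s["contact_force"],s["opening"])
K=np.load("pics/K.npy")
for n in("w2","w3"):
    im=cv2.imread(f"pics/{n}.png")[...,::-1]; T=np.load("pics/w2.npy") if n=="w2" else None
    for a,c,b,m in blobs(im,(100,90,40),(130,255,255),15): 
        print(n,a,c,b, ray({"K":K,"T":T},c,.04) if n=="w2" else "")
im=cv2.imread("pics/top0.png")[...,::-1]
for a,c,b,m in blobs(im[140:180,225:260],(100,60,30),(130,255,255),2): print("top",a,c+[225,140],ray(viewer.camera_params("top"),c+[225,140],.04))
plan(*tipose([.658,-.014,.04],-30,.07))
E
```

```text
[0.54137797 0.33645293 0.22158581] [ 0.45248036  1.191154   -2.65492451] 0.023935352931254317
w2 89 [335.7 230.5] [331 224  10  14] [ 0.65749318 -0.01638729  0.04      ]
w3 486 [229.9 121.2] [222  98  16  45] 
w3 419 [191.  131.2] [184 106  16  47] 
w3 99 [382.2 210.1] [375 206  16   9] 
top 19 [243.  159.7] [ 0.65782501 -0.01231924  0.04      ]
calls 2 ang 27.4 L 34.0 end q [-0.11  0.58  1.34  0.    1.23 -1.15] e 0.0
0 [-4.46, -16.13, 2.96] [0.05, 0.03, 13.71]
1 [-8.15, -14.61, 2.97] [0.05, 0.03, 13.71]
```

step_arm:
  increments:
    - {"delta_pos": [-0.9, -3.2, 0], "dr": [0, 0, 2.7], "fingers": 1}
    - {"delta_pos": [-1.8, -6.4, 0], "dr": [0, 0, 5.4], "fingers": 1}
    - {"delta_pos": [-2.7, -9.7, 0], "dr": [0, 0, 8.2], "fingers": 1}
    - {"delta_pos": [-3.6, -12.9, 0], "dr": [0, 0, 11], "fingers": 1}
    - {"delta_pos": [-4.5, -16.1, 0], "dr": [0, 0, 13.7], "fingers": 1}
  newtons: 60

```text
time: 19.88
tool_pos: [0.5793, 0.1726, 0.2208]
tool_rot: [3.14, 0.001, 2.856]
contact_force: [-0.3, -0.3, -3.0]
opening: 0.0233
grip_force: 60.0
```

step_arm:
  increments:
    - {"delta_pos": [-1.6, -2.9, 0], "dr": [0, 0, 2.7], "fingers": 1}
    - {"delta_pos": [-3.2, -5.8, 0], "dr": [0, 0, 5.4], "fingers": 1}
    - {"delta_pos": [-4.9, -8.7, 1], "dr": [0, 0, 8.2], "fingers": 1}
    - {"delta_pos": [-8.1, -14.6, 3], "dr": [0, 0, 13.7], "fingers": 1}
    - {"delta_pos": [-8.1, -14.6, 3], "dr": [0, 0, 13.7], "fingers": 1}
  newtons: 60

```text
time: 20.5
tool_pos: [0.6159, 0.0071, 0.189]
tool_rot: [3.141, -0.001, 2.613]
contact_force: [-0.0, 0.2, -2.5]
opening: 0.0238
grip_force: 60.0
```

Run:
```python
from h import *
s=st(); print(s["tool_pos"],s["contact_force"],s["opening"])
# tip seen in scene camera vs predicted
p,R=pose(); tip=p-R[:,0]*.0485-[0,0,.0521]; P=viewer.camera_params("scene"); im=viewer.read_camera("scene"); cv2.imwrite("pics/s7.png",im[...,::-1])
u=prj(P,tip); m=prj(P,[.658,-.014,.04]); print("tip",tip,u,"mark",m)
h=cv2.cvtColor(im,cv2.COLOR_RGB2HSV); x,y=u.round().astype(int)
for r in range(y-9,y+10,2): print(r,[tuple(int(v) for v in h[r,c]) for c in range(x-8,x+9,4)])
plan(*tipose([.658,-.014,.04],-30,.02))
```

```text
[0.61585629 0.00710346 0.1890048 ] [-0.02655343  0.1687742  -2.47686204] 0.02384415611609595
tip [ 0.6577469  -0.01733881  0.13685904] [248.39190176 216.97138654] mark [250.5688826  246.95785907]
208 [(12, 143, 155), (9, 74, 55), (11, 62, 45), (12, 130, 124), (12, 143, 146)]
210 [(12, 144, 154), (4, 22, 80), (4, 34, 53), (12, 117, 131), (13, 142, 145)]
212 [(13, 143, 152), (7, 26, 88), (160, 8, 94), (12, 134, 129), (13, 144, 151)]
214 [(13, 145, 163), (12, 126, 103), (13, 69, 59), (12, 142, 145), (13, 143, 148)]
216 [(13, 145, 164), (12, 145, 162), (18, 136, 107), (13, 144, 151), (13, 145, 146)]
218 [(13, 144, 165), (12, 145, 165), (14, 142, 145), (13, 144, 159), (13, 145, 153)]
220 [(13, 145, 164), (12, 143, 166), (12, 143, 164), (12, 144, 166), (13, 146, 161)]
222 [(12, 142, 156), (12, 144, 163), (12, 144, 163), (13, 144, 163), (13, 145, 165)]
224 [(12, 143, 157), (13, 145, 153), (13, 144, 161), (13, 145, 163), (13, 145, 163)]
226 [(13, 144, 152), (13, 143, 157), (12, 144, 151), (12, 143, 160), (13, 144, 161)]
calls 1 ang 0.2 L 7.7 end q [-0.11  0.62  1.41 -0.    1.11 -1.15] e 0.0
0 [0.1, 0.18, 7.73] [0.05, -0.04, -0.16]
```

step_arm:
  increments:
    - {"delta_pos": [0, 0.1, 2.5], "dr": [0, 0, 0], "fingers": 1}
    - {"delta_pos": [0.1, 0.2, 5], "dr": [0, 0, 0], "fingers": 1}
    - {"delta_pos": [0.1, 0.2, 7], "dr": [0, 0, 0], "fingers": 1}
    - {"delta_pos": [0.1, 0.2, 8.2], "dr": [0, 0, 0], "fingers": 1}
    - {"delta_pos": [0.1, 0.2, 8.7], "dr": [0, 0, 0], "fingers": 1}
  newtons: 60

```text
time: 21.18
tool_pos: [0.6164, 0.0138, 0.1033]
tool_rot: [3.139, 0.001, 2.619]
contact_force: [-0.0, -1.1, -1.7]
opening: 0.0233
grip_force: 60.0
```

step_arm:
  increments:
    - {"delta_pos": [0, 0, 0.2], "dr": [0, 0, 0], "fingers": 1}
    - {"delta_pos": [0, 0, 0.4], "dr": [0, 0, 0], "fingers": 1}
    - {"delta_pos": [0, 0, 0.6], "dr": [0, 0, 0], "fingers": 1}
    - {"delta_pos": [0, 0, 0.7], "dr": [0, 0, 0], "fingers": 1}
    - {"delta_pos": [0, 0, 0.7], "dr": [0, 0, 0], "fingers": 1}
  newtons: 60

```text
time: 21.8
tool_pos: [0.6164, 0.013, 0.0964]
tool_rot: [3.14, 0.001, 2.618]
contact_force: [0.0, -0.2, -2.9]
opening: 0.0238
grip_force: 60.0
```

Run:
```python
from h import *
s=st(); print(s["tool_pos"],s["tool_rot"],s["contact_force"],s["torque"]); plan(*tipose([.658,-.014,.04],-30,0))
```

```text
[0.61642472 0.01304404 0.09644352] [3.13955500e+00 9.78244018e-04 2.61819755e+00] [ 0.04368556 -0.16223834 -2.87265292] [-0.05341454 -0.00943786 -0.00138923]
calls 1 ang 0.1 L 0.5 end q [-0.11  0.63  1.44 -0.    1.07 -1.15] e 0.0
0 [-0.1, -0.26, 0.43] [0.12, 0.06, 0.01]
```

step_arm:
  increments:
    - {"delta_pos": [-0.1, -0.2, 0.1], "dr": [0, 0, 0], "fingers": 1}
    - {"delta_pos": [-0.1, -0.2, 0.3], "dr": [0, 0, 0], "fingers": 1}
    - {"delta_pos": [-0.1, -0.2, 0.5], "dr": [0, 0, 0], "fingers": 1}
    - {"delta_pos": [-0.1, -0.2, 0.7], "dr": [0, 0, 0], "fingers": 1}
    - {"delta_pos": [-0.1, -0.2, 0.8], "dr": [0, 0, 0], "fingers": 1}
  newtons: 60

```text
time: 22.42
tool_pos: [0.6163, 0.0108, 0.0885]
tool_rot: [3.14, 0.001, 2.618]
contact_force: [-0.5, -0.2, 0.4]
opening: 0.0236
grip_force: 60.0
```

Run:
```python
from h import *
s=st(); print(s["tool_pos"],s["contact_force"],s["torque"]); plan(*tipose([.658,-.014,.04],-30,0))
```

```text
[0.61632015 0.01081901 0.08846837] [-0.537854   -0.18498417  0.39139977] [-0.147918    0.08918465  0.01450287]
calls 1 ang 0.1 L 0.4 end q [-0.11  0.63  1.44  0.    1.07 -1.15] e 0.0
0 [-0.0, -0.06, -0.36] [0.11, 0.06, 0.02]
```

step_arm:
  increments:
    - {"delta_pos": [0, 0, 0.1], "dr": [0, 0, 0], "fingers": 1}
    - {"delta_pos": [0, 0, 0.2], "dr": [0, 0, 0], "fingers": 1}
    - {"delta_pos": [0, 0, 0.2], "dr": [0, 0, 0], "fingers": 1}
    - {"delta_pos": [0, 0, 0.2], "dr": [0, 0, 0], "fingers": 1}
    - {"delta_pos": [0, 0, 0.2], "dr": [0, 0, 0], "fingers": 1}

```text
time: 23.05
tool_pos: [0.6163, 0.0108, 0.0865]
tool_rot: [3.14, 0.001, 2.618]
contact_force: [-1.1, -0.3, 1.0]
opening: 0.0233
grip_force: 60.0
```

step_arm:
  increments:
    - {"delta_pos": [0, 0, -0.5], "dr": [0, 0, 0], "fingers": 1}
    - {"delta_pos": [0, 0, -2], "dr": [0, 0, 0], "fingers": 1}
    - {"delta_pos": [0, 0, -6], "dr": [0, 0, 0], "fingers": 1}
    - {"delta_pos": [0, 0, -10], "dr": [0, 0, 0], "fingers": 1}
    - {"delta_pos": [0, 0, -13], "dr": [0, 0, 0], "fingers": 1}

```text
time: 23.68
tool_pos: [0.6164, 0.0108, 0.2192]
tool_rot: [3.138, 0.003, 2.618]
contact_force: [0.2, 0.9, -2.8]
opening: 0.0236
grip_force: 60.0
```

Run:
```python
from h import *
s=st(); print(s["tool_pos"],s["tool_rot"],s["contact_force"])
plan(*tipose([.517,-.2965,.097],-25,.06))
```

```text
[0.61638928 0.01077575 0.21921016] [3.13847099e+00 3.01656653e-03 2.61837305e+00] [ 0.16216699  0.91621442 -2.75615901]
calls 2 ang 5.0 L 32.1 end q [-0.67  0.41  1.48  0.    1.25 -1.8 ] e 0.0
0 [-0.95, -16.0, 0.46] [0.09, 0.09, -2.49]
1 [-0.26, -16.03, 0.48] [0.09, 0.09, -2.49]
```

step_arm:
  increments:
    - {"delta_pos": [-0.2, -3.2, 0], "dr": [0, 0, -0.5], "fingers": 1}
    - {"delta_pos": [-0.4, -6.4, 0], "dr": [0, 0, -1], "fingers": 1}
    - {"delta_pos": [-0.6, -9.6, 0], "dr": [0, 0, -1.5], "fingers": 1}
    - {"delta_pos": [-0.8, -12.8, 0], "dr": [0, 0, -2], "fingers": 1}
    - {"delta_pos": [-0.9, -16, 0], "dr": [0, 0, -2.5], "fingers": 1}

```text
time: 24.3
tool_pos: [0.5434, -0.1332, 0.217]
tool_rot: [3.139, 0.002, 2.662]
contact_force: [0.5, 0.1, -2.1]
opening: 0.0235
grip_force: 60.0
```

step_arm:
  increments:
    - {"delta_pos": [0, -4, 0], "dr": [0, 0, -0.6], "fingers": 1}
    - {"delta_pos": [-0.1, -8, 0], "dr": [0, 0, -1.2], "fingers": 1}
    - {"delta_pos": [-0.2, -12, 0.3], "dr": [0, 0, -1.8], "fingers": 1}
    - {"delta_pos": [-0.3, -16, 0.6], "dr": [0, 0, -2.5], "fingers": 1}
    - {"delta_pos": [-0.3, -16, 0.9], "dr": [0, 0, -2.5], "fingers": 1}

```text
time: 24.92
tool_pos: [0.4717, -0.2779, 0.2074]
tool_rot: [3.14, 0.002, 2.702]
contact_force: [-0.1, 0.4, -1.0]
opening: 0.0237
grip_force: 60.0
```

Run:
```python
from h import *
s=st(); print(s["tool_pos"],s["tool_rot"],s["contact_force"])
# recheck sleeve bands by colour in top and scene
for n in("top","scene"):
    P=viewer.camera_params(n); im=viewer.read_camera(n); cv2.imwrite(f"pics/{n}8.png",im[...,::-1])
    for nm,X in(("red",(.517,-.2965)),("yel",(.429,-.275))):
        u=prj(P,[*X,.092]).round().astype(int); w=im[u[1]-14:u[1]+15,u[0]-14:u[0]+15]
        for lo,hi in ([((0,120,60),(7,255,255)),((172,120,60),(180,255,255))] if nm=="red" else [((20,120,80),(32,255,255))]):
            for a,c,b,m in blobs(w,lo,hi,12): print(n,nm,"pred",u,a,c+u-14,ray(P,c+u-14,.092).round(4))
plan(*tipose([.517,-.2965,.097],-25,.012))
```

```text
[ 0.47170156 -0.27794314  0.20738642] [3.14027982e+00 1.84278294e-03 2.70192358e+00] [-0.0737772   0.43856615 -1.02150441]
scene red pred [197 167] 76 [198.4 170.1] [ 0.5275 -0.2825  0.092 ]
scene yel pred [221 155] 66 [223.2 158.6] [ 0.4424 -0.2584  0.092 ]
calls 1 ang 0.2 L 4.6 end q [-0.67  0.44  1.56 -0.    1.13 -1.8 ] e 0.0
0 [-0.06, -0.04, 4.59] [0.15, 0.05, -0.05]
```

step_arm:
  increments:
    - {"delta_pos": [-0.1, 0, 2], "dr": [0, 0, 0], "fingers": 1}
    - {"delta_pos": [-0.1, 0, 3.5], "dr": [0, 0, 0], "fingers": 1}
    - {"delta_pos": [-0.1, 0, 4.5], "dr": [0, 0, 0], "fingers": 1}
    - {"delta_pos": [-0.1, 0, 5], "dr": [0, 0, 0], "fingers": 1}
    - {"delta_pos": [-0.1, 0, 5], "dr": [0, 0, 0], "fingers": 1}

```text
time: 25.65
tool_pos: [0.4738, -0.2759, 0.1567]
tool_rot: [3.14, 0.001, 2.706]
contact_force: [0.2, -0.1, -2.5]
opening: 0.0237
grip_force: 60.0
```

Run:
```python
from h import *
s=st(); print(s["tool_pos"],s["contact_force"],s["torque"]); plan(*tipose([.517,-.2965,.097],-25,-.005))
```

```text
[ 0.47380168 -0.27593606  0.15668499] [ 0.19294287 -0.12864519 -2.54068929] [ 0.03779228 -0.02969039  0.01995145]
calls 1 ang 0.1 L 1.3 end q [-0.67  0.46  1.59 -0.    1.09 -1.8 ] e 0.0
0 [0.07, -0.04, 1.26] [0.12, 0.05, 0.02]
```

step_arm:
  increments:
    - {"delta_pos": [0.1, 0, 0.3], "dr": [0, 0, 0], "fingers": 1}
    - {"delta_pos": [0.1, 0, 0.6], "dr": [0, 0, 0], "fingers": 1}
    - {"delta_pos": [0.1, 0, 0.8], "dr": [0, 0, 0], "fingers": 1}
    - {"delta_pos": [0.1, 0, 1.0], "dr": [0, 0, 0], "fingers": 1}
    - {"delta_pos": [0.1, 0, 1.2], "dr": [0, 0, 0], "fingers": 1}

```text
time: 26.28
tool_pos: [0.4729, -0.2757, 0.1449]
tool_rot: [3.14, 0.001, 2.705]
contact_force: [-0.3, 0.9, 0.9]
opening: 0.0236
grip_force: 60.0
```

step_arm:
  increments:
    - {"delta_pos": [0, 0, 0], "dr": [0, 0, 0], "fingers": 1}
    - {"delta_pos": [0, 0, 0.1], "dr": [0, 0, 0], "fingers": 1}
    - {"delta_pos": [0, 0, 0.1], "dr": [0, 0, 0], "fingers": 1}
    - {"delta_pos": [0, 0, 0.1], "dr": [0, 0, 0], "fingers": 1}
    - {"delta_pos": [0, 0, 0.1], "dr": [0, 0, 0], "fingers": 1}

```text
time: 26.9
tool_pos: [0.4729, -0.2757, 0.1439]
tool_rot: [3.14, 0.001, 2.705]
contact_force: [-1.0, 0.4, 0.5]
opening: 0.0237
grip_force: 60.0
```

Run:
```python
from h import *
s=st(); print(s["tool_pos"],s["tool_rot"],s["contact_force"],s["torque"])
p,R=pose();print("tip",p-R[:,0]*.0485)
```

```text
[ 0.47288721 -0.27568679  0.14386694] [3.13975313e+00 1.28466317e-03 2.70549153e+00] [-0.99449513  0.41169009  0.49405745] [-0.02097673  0.14413237  0.02930923]
tip [ 0.51684784 -0.2961736   0.14392924]
```

step_arm:
  increments:
    - {"delta_pos": [0, 0, -0.5], "dr": [0, 0, 0], "fingers": 1}
    - {"delta_pos": [0, 0, -2], "dr": [0, 0, 0], "fingers": 1}
    - {"delta_pos": [2, -0.4, -3], "dr": [0, 0, 0], "fingers": 1}
    - {"delta_pos": [5.5, -1.1, -3], "dr": [0, 0, 0], "fingers": 1}
    - {"delta_pos": [8.8, -1.7, -3], "dr": [0, 0, 0], "fingers": 1}

```text
time: 27.52
tool_pos: [0.3851, -0.2537, 0.1745]
tool_rot: [3.14, 0.002, 2.706]
contact_force: [-0.3, -0.6, -2.0]
opening: 0.0234
grip_force: 60.0
```

step_arm:
  increments:
    - {"delta_pos": [0, 0, 0], "dr": [0, 0, 0], "fingers": 1}
    - {"delta_pos": [0, 0, 0.5], "dr": [0, 0, 0], "fingers": 1}
    - {"delta_pos": [0, 0, 1.2], "dr": [0, 0, 0], "fingers": 1}
    - {"delta_pos": [0, 0, 1.6], "dr": [0, 0, 0], "fingers": 1}
    - {"delta_pos": [0, 0, 1.6], "dr": [0, 0, 0], "fingers": 1}

```text
time: 28.15
tool_pos: [0.3859, -0.2537, 0.157]
tool_rot: [3.139, -0.0, 2.706]
contact_force: [-0.9, 1.6, -1.8]
opening: 0.0235
grip_force: 60.0
```

Run:
```python
from h import *
s=st(); print(s["tool_pos"],s["contact_force"],s["torque"]); plan(*tipose([.4295,-.2746,.097],-25,-.005))
```

```text
[ 0.38592188 -0.25370953  0.15698504] [-0.89034249  1.62340107 -1.78908109] [ 0.01331515 -0.01012107  0.02306303]
calls 1 ang 0.1 L 1.3 end q [-0.75  0.3   1.83 -0.    1.01 -1.88] e 0.0
0 [0.02, -0.05, 1.29] [0.13, -0.01, 0.03]
```

step_arm:
  increments:
    - {"delta_pos": [0, 0, 0.3], "dr": [0, 0, 0], "fingers": 1}
    - {"delta_pos": [0, 0, 0.6], "dr": [0, 0, 0], "fingers": 1}
    - {"delta_pos": [0, 0, 0.8], "dr": [0, 0, 0], "fingers": 1}
    - {"delta_pos": [0, 0, 1.0], "dr": [0, 0, 0], "fingers": 1}
    - {"delta_pos": [0, 0, 1.2], "dr": [0, 0, 0], "fingers": 1}

```text
time: 28.78
tool_pos: [0.3859, -0.2539, 0.1457]
tool_rot: [3.14, 0.001, 2.706]
contact_force: [-0.4, 1.1, -0.4]
opening: 0.0234
grip_force: 60.0
```

step_arm:
  increments:
    - {"delta_pos": [0, 0, 0], "dr": [0, 0, 0], "fingers": 1}
    - {"delta_pos": [0, 0, 0.1], "dr": [0, 0, 0], "fingers": 1}
    - {"delta_pos": [0, 0, 0.1], "dr": [0, 0, 0], "fingers": 1}
    - {"delta_pos": [0, 0, 0.1], "dr": [0, 0, 0], "fingers": 1}
    - {"delta_pos": [0, 0, 0.1], "dr": [0, 0, 0], "fingers": 1}

```text
time: 29.4
tool_pos: [0.3859, -0.2539, 0.1447]
tool_rot: [3.14, 0.001, 2.706]
contact_force: [-0.9, 1.3, 0.0]
opening: 0.0231
grip_force: 60.0
```

Run:
```python
from h import *
s=st(); print(s["tool_pos"],s["tool_rot"],s["contact_force"],s["torque"])
p,R=pose();print("tip",p-R[:,0]*.0485-[0,0,.0521])
```

```text
[ 0.38589257 -0.25385833  0.14468193] [3.13970650e+00 1.09120687e-03 2.70560018e+00] [-0.89329406  1.29158937  0.01977318] [0.04284393 0.10495477 0.06343315]
tip [ 0.42985543 -0.27434037  0.09263486]
```

step_arm:
  increments:
    - {"delta_pos": [0, 0, 0.1], "dr": [0, 0, 0], "fingers": 1}
    - {"delta_pos": [0, 0, 0.1], "dr": [0, 0, 0], "fingers": 1}
    - {"delta_pos": [0, 0, 0.1], "dr": [0, 0, 0], "fingers": 1}
    - {"delta_pos": [0, 0, -0.5], "dr": [0, 0, 0], "fingers": 1}
    - {"delta_pos": [0, 0, -2], "dr": [0, 0, 0], "fingers": 1}

```text
time: 30.02
tool_pos: [0.3856, -0.2536, 0.1645]
tool_rot: [3.139, -0.0, 2.706]
contact_force: [-0.3, -0.5, -1.9]
opening: 0.0236
grip_force: 60.0
```

step_arm:
  increments:
    - {"delta_pos": [0, 0, -2], "dr": [0, 0, 0], "fingers": 1}
    - {"delta_pos": [0, 0, -4], "dr": [0, 0, 0], "fingers": 1}
    - {"delta_pos": [0, 0, -6], "dr": [0, 0, 0], "fingers": 1}
    - {"delta_pos": [0, 0, -8], "dr": [0, 0, 0], "fingers": 1}
    - {"delta_pos": [0, 0, -8], "dr": [0, 0, 0], "fingers": 1}

```text
time: 30.65
tool_pos: [0.3863, -0.2545, 0.2458]
tool_rot: [3.141, 0.004, 2.706]
contact_force: [-0.3, -0.3, -3.1]
opening: 0.0236
grip_force: 60.0
```

Run:
```python
from h import *
s=st(); print(s["tool_pos"],s["contact_force"])
z=np.load("probe.npz"); f=z["f"]; print(f)
plan(np.array([.5419,.3366,.22]),z["R"])
```

```text
[ 0.38632726 -0.25449304  0.2458368 ] [-0.32071211 -0.32190885 -3.12289843]
[ 0.99901703 -0.04432808  0.        ]
calls 3 ang 22.4 L 61.2 end q [ 0.44  0.59  1.16  0.    1.39 -1.09] e 0.0
0 [3.62, 20.05, 0.87] [0.0, 0.08, -7.48]
1 [0.98, 20.35, 0.87] [0.0, 0.08, -7.48]
2 [-1.68, 20.3, 0.87] [0.0, 0.08, -7.48]
```

step_arm:
  increments:
    - {"delta_pos": [0.7, 4, 0], "dr": [0, 0, -1.5], "fingers": 1}
    - {"delta_pos": [1.4, 8, 0], "dr": [0, 0, -3], "fingers": 1}
    - {"delta_pos": [2.1, 12, 0], "dr": [0, 0, -4.5], "fingers": 1}
    - {"delta_pos": [2.9, 16, 0], "dr": [0, 0, -6], "fingers": 1}
    - {"delta_pos": [3.6, 20, 0], "dr": [0, 0, -7.5], "fingers": 1}

```text
time: 31.28
tool_pos: [0.4373, -0.0561, 0.244]
tool_rot: [3.14, -0.0, 2.837]
contact_force: [0.1, -1.0, -2.2]
opening: 0.0239
grip_force: 60.0
```

step_arm:
  increments:
    - {"delta_pos": [0.2, 4, 0], "dr": [0, 0, -1.5], "fingers": 1}
    - {"delta_pos": [0.4, 8, 0], "dr": [0, 0, -3], "fingers": 1}
    - {"delta_pos": [0.6, 12, 0], "dr": [0, 0, -4.5], "fingers": 1}
    - {"delta_pos": [0.8, 16, 0], "dr": [0, 0, -6], "fingers": 1}
    - {"delta_pos": [1, 20.3, 0], "dr": [0, 0, -7.5], "fingers": 1}

```text
time: 31.9
tool_pos: [0.4888, 0.1403, 0.2441]
tool_rot: [3.141, 0.0, 2.968]
contact_force: [0.4, -0.6, -1.2]
opening: 0.0238
grip_force: 60.0
```

step_arm:
  increments:
    - {"delta_pos": [-0.4, 5, 0.2], "dr": [0, 0, -1.8], "fingers": 1}
    - {"delta_pos": [-0.8, 10, 0.5], "dr": [0, 0, -3.7], "fingers": 1}
    - {"delta_pos": [-1.2, 15, 1], "dr": [0, 0, -5.5], "fingers": 1}
    - {"delta_pos": [-1.7, 20.3, 2], "dr": [0, 0, -7.4], "fingers": 1}
    - {"delta_pos": [-1.7, 20.3, 2.6], "dr": [0, 0, -7.4], "fingers": 1}

```text
time: 32.52
tool_pos: [0.5403, 0.3393, 0.2163]
tool_rot: [3.141, -0.002, 3.101]
contact_force: [0.7, -0.6, -2.4]
opening: 0.0237
grip_force: 60.0
```

Run:
```python
from h import *
s=st(); print(s["tool_pos"],s["tool_rot"],s["contact_force"])
z=np.load("probe.npz"); plan(np.array([.5419,.3366,.12]),z["R"])
# pitch check: tail & nose in scene view
p,R=pose(); P=viewer.camera_params("scene"); im=viewer.read_camera("scene"); cv2.imwrite("pics/s9.png",im[...,::-1])
f=-R[:,0]; o=p-f*.0142+[0,0,.0039]
pr=lambda x,zz:prj(P,o+f*x+[0,0,zz])
print("pred top ends",pr(.075,.026).round(1),pr(-.075,.026).round(1),"tip",pr(.063,-.056).round(1))
for a,c,b,m in blobs(im,(5,170,150),(15,255,255),60):
    q=np.argwhere(m)[:,::-1]; print(a,c,b); 
    # axis line of blob vs predicted
    u0,u1=pr(-.075,.015),pr(.075,.015); vx,vy,_,_=cv2.fitLine(q.astype(np.float32),cv2.DIST_L2,0,.01,.01).ravel(); print("slope",vy/vx,"pred",(u1-u0)[1]/(u1-u0)[0])
```

```text
[0.54025272 0.33926269 0.21627502] [ 3.14098280e+00 -1.55670552e-03  3.10054903e+00] [ 0.67743456 -0.55437744 -2.38642043]
calls 1 ang 0.2 L 9.6 end q [ 0.44  0.65  1.33 -0.    1.17 -1.09] e 0.0
0 [-0.19, -0.27, 9.63] [0.03, -0.09, 0.19]
pred top ends [415.8 223.8] [440.9 184.8] tip [409.5 250.2]
77 [416.4 222.4] [409 219  15   8]
slope 0.18342347 pred -1.5586059611183762
```

step_arm:
  increments:
    - {"delta_pos": [-0.2, -0.2, 2.5], "dr": [0, 0, 0.2], "fingers": 1}
    - {"delta_pos": [-0.2, -0.2, 5], "dr": [0, 0, 0.2], "fingers": 1}
    - {"delta_pos": [-0.2, -0.2, 7.5], "dr": [0, 0, 0.2], "fingers": 1}
    - {"delta_pos": [-0.2, -0.2, 9], "dr": [0, 0, 0.2], "fingers": 1}
    - {"delta_pos": [-0.2, -0.2, 9.2], "dr": [0, 0, 0.2], "fingers": 1}

```text
time: 33.2
tool_pos: [0.5426, 0.3333, 0.1267]
tool_rot: [3.141, -0.0, 3.092]
contact_force: [-0.5, 1.0, -1.9]
opening: 0.0235
grip_force: 60.0
```

Run:
```python
from h import *
s=st(); print(s["tool_pos"],s["tool_rot"],s["contact_force"]); z=np.load("probe.npz"); plan(np.array([.5419,.3366,.083]),z["R"])
```

```text
[0.54264681 0.33327514 0.1266724 ] [ 3.14135382e+00 -1.74219400e-04  3.09218364e+00] [-0.48822012  1.02249834 -1.87691053]
calls 1 ang 0.3 L 4.4 end q [ 0.44  0.68  1.38 -0.    1.09 -1.09] e 0.0
0 [0.09, 0.33, 4.37] [0.01, -0.01, -0.29]
```

step_arm:
  increments:
    - {"delta_pos": [0, 0.2, 0.8], "dr": [0, 0, -0.2], "fingers": 1}
    - {"delta_pos": [0, 0.2, 1.6], "dr": [0, 0, -0.2], "fingers": 1}
    - {"delta_pos": [0, 0.2, 1.6], "dr": [0, 0, -0.2], "fingers": 1}
    - {"delta_pos": [0, 0.2, 1.6], "dr": [0, 0, -0.2], "fingers": 1}
    - {"delta_pos": [0, 0.2, 1.6], "dr": [0, 0, -0.2], "fingers": 1}

```text
time: 33.83
tool_pos: [0.5434, 0.3363, 0.1121]
tool_rot: [3.14, 0.002, 3.097]
contact_force: [0.8, 0.4, -2.4]
opening: 0.0235
grip_force: 60.0
```

Run:
```python
from h import *
s=st(); print(s["tool_pos"],s["tool_rot"],s["contact_force"]); z=np.load("probe.npz"); plan(np.array([.5419,.3366,.083]),z["R"])
```

```text
[0.54339334 0.33630411 0.11207473] [3.13989447e+00 2.38378360e-03 3.09653938e+00] [ 0.83032755  0.37469069 -2.4419826 ]
calls 1 ang 0.2 L 2.9 end q [ 0.44  0.68  1.38 -0.    1.09 -1.09] e 0.0
0 [0.16, 0.02, 2.91] [0.1, 0.14, -0.04]
```

Well lined up. I'll lower it slowly.

step_arm:
  increments:
    - {"delta_pos": [0.1, 0, 0.8], "dr": [0, 0, 0], "fingers": 1}
    - {"delta_pos": [0.1, 0, 1.6], "dr": [0, 0, 0], "fingers": 1}
    - {"delta_pos": [0.1, 0, 2.3], "dr": [0, 0, 0], "fingers": 1}
    - {"delta_pos": [0.1, 0, 2.8], "dr": [0, 0, 0], "fingers": 1}
    - {"delta_pos": [0.1, 0, 2.8], "dr": [0, 0, 0], "fingers": 1}

```text
time: 34.45
tool_pos: [0.542, 0.3361, 0.083]
tool_rot: [3.141, 0.001, 3.096]
contact_force: [-0.8, 0.3, -2.2]
opening: 0.0235
grip_force: 60.0
```

step_arm:
  increments:
    - {"delta_pos": [0, 0, 0.05], "dr": [0, 0, 0], "fingers": 1}
    - {"delta_pos": [0, 0, 0.1], "dr": [0, 0, 0], "fingers": 1}
    - {"delta_pos": [0, 0, 0.15], "dr": [0, 0, 0], "fingers": 1}
    - {"delta_pos": [0, 0, 0.2], "dr": [0, 0, 0], "fingers": 1}
    - {"delta_pos": [0, 0, 0.2], "dr": [0, 0, 0], "fingers": 1}

```text
time: 35.08
tool_pos: [0.5422, 0.3362, 0.0817]
tool_rot: [3.14, 0.002, 3.096]
contact_force: [-0.4, -0.1, -1.6]
opening: 0.0235
grip_force: 60.0
```

Run:
```python
from h import *
s=st(); print(s["tool_pos"],s["tool_rot"],s["contact_force"],s["torque"])
```

```text
[0.54223314 0.33623914 0.08166948] [3.14028839e+00 1.69099768e-03 3.09646578e+00] [-0.41464928 -0.11371351 -1.56141998] [ 0.04087326 -0.00428226 -0.03919826]
```

step_arm:
  increments:
    - {"delta_pos": [0, 0, 0.03], "dr": [0, 0, 0], "fingers": 1}
    - {"delta_pos": [0, 0, 0.06], "dr": [0, 0, 0], "fingers": 1}
    - {"delta_pos": [0, 0, 0.1], "dr": [0, 0, 0], "fingers": 1}
    - {"delta_pos": [0, 0, 0.1], "dr": [0, 0, 0], "fingers": 1}
    - {"delta_pos": [0, 0, 0.1], "dr": [0, 0, 0], "fingers": 1}

```text
time: 35.7
tool_pos: [0.5423, 0.3363, 0.0811]
tool_rot: [3.14, 0.002, 3.097]
contact_force: [-1.9, -0.5, 4.5]
opening: 0.0237
grip_force: 60.0
```

Touching down at the original height (0.0811). I'll ease the grip, open and back off.

step_arm:
  increments:
    - {"delta_pos": [0, 0, 0], "dr": [0, 0, 0], "fingers": 1}
    - {"delta_pos": [0, 0, 0], "dr": [0, 0, 0], "fingers": 1}
    - {"delta_pos": [0, 0, 0], "dr": [0, 0, 0], "fingers": 0.45}
    - {"delta_pos": [0, 0, 0], "dr": [0, 0, 0], "fingers": 0.3}
    - {"delta_pos": [0, 0, 0], "dr": [0, 0, 0], "fingers": 0.1}
  newtons: 4

```text
time: 36.33
tool_pos: [0.5423, 0.3363, 0.0804]
tool_rot: [3.14, 0.002, 3.096]
contact_force: [0.3, 0.3, 0.2]
opening: 0.0378
grip_force: 0.0
```

step_arm:
  increments:
    - {"delta_pos": [0, 0, 0], "dr": [0, 0, 0], "fingers": -0.2}
    - {"delta_pos": [0, 0, 0], "dr": [0, 0, 0], "fingers": -0.4}
    - {"delta_pos": [0, 0, 0], "dr": [0, 0, 0], "fingers": -0.4}
    - {"delta_pos": [0, 0, -2], "dr": [0, 0, 0], "fingers": -0.4}
    - {"delta_pos": [0, 0, -6], "dr": [0, 0, 0], "fingers": -0.4}

```text
time: 36.95
tool_pos: [0.5411, 0.3356, 0.1395]
tool_rot: [-3.141, -0.002, 3.096]
contact_force: [-0.1, -0.9, -1.0]
opening: 0.0646
grip_force: 0.0
```

step_arm:
  increments:
    - {"delta_pos": [0, 0, -5], "dr": [0, 0, 0], "fingers": -0.6}
    - {"delta_pos": [-1.5, -1, -10], "dr": [0, 0, 0], "fingers": -1}
    - {"delta_pos": [-3, -2.5, -15], "dr": [0, 0, 0], "fingers": -1}
    - {"delta_pos": [-3.7, -3.2, -18], "dr": [0, 0, 0], "fingers": -1}
    - {"delta_pos": [-3.7, -3.2, -18], "dr": [0, 0, 0], "fingers": -1}

```text
time: 37.58
tool_pos: [0.5786, 0.302, 0.3235]
tool_rot: [3.138, 0.007, 3.095]
contact_force: [-0.3, -0.1, -0.5]
opening: 0.0915
grip_force: 0.0
```

Run:
```python
from h import *
s=st(); print(s["tool_pos"],s["opening"])
P=viewer.camera_params("wrist"); im=viewer.read_camera("wrist"); old=cv2.imread("pics/w6.png")[...,::-1]; PO={"K":np.load("pics/K.npy"),"T":np.load("pics/w6.npy")}
for n,i,Q in(("now",im,P),("before",old,PO)):
    h=cv2.cvtColor(i,cv2.COLOR_RGB2HSV); m=((h[...,1]>215)&(h[...,2]>215)&(h[...,0]>8)&(h[...,0]<20)).astype(np.uint8)
    k,l,st_,c=cv2.connectedComponentsWithStats(m[:225,150:450]); j=1+np.argmax(st_[1:,4]); q=(np.argwhere(l==j)[:,::-1]+[150,0]).astype(np.float32)
    r=cv2.minAreaRect(q); b=cv2.boxPoints(r); print(n,st_[j,4],"rect m",[ray(Q,x,.111)[:2].round(3).tolist() for x in b],"mid",ray(Q,r[0],.111).round(4))
# bystanders unchanged: diff of top view at start
t0=cv2.imread("pics/top0.png")[...,::-1]; t1=viewer.read_camera("top"); d=(np.abs(t0.astype(int)-t1).max(2)>60).astype(np.uint8)
k,l,a,c=cv2.connectedComponentsWithStats(d)
for i in range(1,k):
    if a[i,4]>12: print("diff",a[i].tolist())
```

```text
[0.57856057 0.30198636 0.32347824] 0.09147248450783604
now 132 rect m [[0.599, 0.323], [0.559, 0.344], [0.567, 0.36], [0.608, 0.34]] mid [0.583  0.3418 0.111 ]
before 100 rect m [[0.601, 0.336], [0.565, 0.337], [0.566, 0.345], [0.602, 0.344]] mid [0.5833 0.3407 0.111 ]
diff [0, 85, 142, 90, 5234]
diff [76, 128, 10, 5, 28]
diff [127, 140, 16, 19, 202]
diff [52, 143, 20, 9, 95]
diff [0, 146, 3, 16, 30]
diff [38, 150, 17, 6, 59]
diff [19, 154, 18, 11, 94]
diff [23, 165, 23, 28, 196]
diff [23, 174, 140, 210, 11571]
diff [299, 192, 12, 4, 22]
diff [315, 193, 21, 41, 378]
diff [328, 192, 10, 5, 34]
diff [36, 195, 19, 10, 96]
diff [294, 200, 14, 19, 110]
diff [7, 208, 48, 61, 1785]
diff [27, 208, 22, 26, 274]
diff [211, 213, 28, 15, 143]
diff [239, 215, 15, 15, 168]
diff [58, 273, 4, 12, 21]
diff [32, 275, 19, 14, 66]
diff [0, 290, 55, 55, 1642]
diff [37, 292, 30, 17, 255]
diff [169, 313, 22, 9, 96]
diff [34, 336, 10, 7, 32]
diff [51, 336, 13, 11, 75]
diff [46, 338, 4, 10, 20]
diff [33, 344, 13, 13, 67]
diff [29, 357, 16, 14, 58]
diff [149, 367, 42, 17, 318]
diff [185, 372, 26, 12, 216]
diff [259, 372, 13, 12, 98]
```

Run:
```python
from h import *
P=viewer.camera_params("wrist"); im=viewer.read_camera("wrist"); cv2.imwrite("pics/w10.png",im[...,::-1]); old=cv2.imread("pics/w6.png")[...,::-1]; PO={"K":np.load("pics/K.npy"),"T":np.load("pics/w6.npy")}
for n,i,Q in(("now",im,P),("before",old,PO)):
  for nm,lo,hi in(("handle",(8,222,150),(22,255,255)),("label",(10,10,200),(30,90,255)),("fork",(105,150,80),(125,255,255))):
    for a,c,b,m in blobs(i[30:205,230:330],lo,hi,25):
        q=np.argwhere(m)[:,::-1]+[230,30]; top,bot=q[q[:,1]<q[:,1].min()+6].mean(0),q[q[:,1]>q[:,1].max()-6].mean(0)
        print(n,nm,a,ray(Q,c+[230,30],.111)[:2].round(4),ray(Q,top,.111)[:2].round(4),ray(Q,bot,.111)[:2].round(4))
```

```text
now label 328 [0.4825 0.3394] [0.4713 0.3399] [0.4941 0.339 ]
now fork 166 [0.4895 0.3172] [0.4858 0.3168] [0.493  0.3176]
now fork 164 [0.4909 0.3603] [0.4878 0.3611] [0.4944 0.3593]
now fork 203 [0.5653 0.3141] [0.558  0.3153] [0.573  0.3124]
now fork 169 [0.5697 0.356 ] [0.5605 0.3519] [0.5752 0.3578]
before label 322 [0.4824 0.3388] [0.4709 0.3394] [0.4942 0.3381]
before fork 166 [0.49   0.3163] [0.4858 0.3158] [0.4942 0.3169]
before fork 159 [0.4914 0.3594] [0.4879 0.3602] [0.4954 0.3582]
before fork 178 [0.566  0.3132] [0.5592 0.3142] [0.5724 0.3122]
before fork 154 [0.5701 0.3553] [0.5622 0.3517] [0.5754 0.357 ]
```

```bash
python3 -c "
from cell import robot; print(robot.hand_in())"
```

```text
the job is handed in; nothing more can be done
None
```

The job is handed in: the sleeve lies seated in the green cradle, the probe pressed the blue disc, then the red band, then the yellow band (about 3–4 N each), and it is back level in its rest; a top-view comparison showed no bystander moved, though the arm covered part of that view near the can and rest.

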